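# Load the indexing carousel, close its gate and clamp it

### The arm

A 7-joint arm with a two-finger parallel gripper is mounted at the origin on a cart in front of the work surface, level with it; the furniture and walls round the work are solid. World frame = base frame: x ahead of the robot, y to its left, z up, the work surface at z = 0. Lengths are in m, angles in degrees, forces in N, time in s.
With the tool pointing down it reaches from about 0.425 to 0.825 m from the base axis. Payload 3.6 kg.
Tool frame: the origin (TCP) lies midway between the tips of the shut fingers; the grasp point (between the pads) lies 19 mm behind it; z points along the fingers, y is the line along which they close (so a half turn about z gives the same grasp; the last joint's range is limited). The gripper opens to 93 mm and grips with 3 to 60 N. Pads are 15 mm wide; open, the fingers measure 128 mm over their backs; the gripper's body (75 mm by 188 mm) begins 65 mm behind the grasp point.
Start: joints at [-67.466, 35.231, -0.722, 81.555, 0.464, 63.22, -2.315], TCP at [0.265, 0.594, 0.219] pointing down, gripper open.
Joint ranges: [-178.69, 178.69], [-17.37, 117.87], [-77.05, 75.6], [15.02, 138.74], [-78.02, 258.01], [0.78, 113.62], [-162.83, 162.83]. Speed limits (degrees/s): [159.86, 159.86, 180, 180, 180, 180, 180].

### API

Orientations are given as a 3x3 rotation matrix whose columns are the frame's x, y, z axes.
In Python, from plant import arm gives the robot as it stands.
- The arm moves only by the tool jog_arm, never from a script. Its arguments are lists of equal length, an entry for each row: "xyz": the shift along the tool's x, y, z in units of 40 mm (1.0 is 40 mm), a list of three; "delta_rot": the turn, a rotation vector about the tool's x, y, z in units of 5 degrees (1.0 is 5 degrees), a list of three; "jaw": the opening, from 0 (shut) to 1 (fully open). In form: {"xyz": [[x, y, z], ...], "delta_rot": [[wx, wy, wz], ...], "jaw": [jaw, ...]}. A call has exactly 8 rows; each row shifts and turns the commanded pose from where the row before left it, along the tool's axes as they then stand; what a row does not reach is not made up. A row lasts 1/12 s, in which the tool goes at most 41.7 mm and 7.16 degrees, less where a joint would pass 70% of its speed; a pose out of reach is approached as far as the arm can. A call is refused whole if a number of a shift passes 1 or a number of a turn 1, either way. A call with a gripper value outside its range is refused whole. The fingers move at their own pace and stop on an object; "newtons" is the grip in N (left out, the last holds). Time passes only in rows, so rows that do not move let the fingers close, or fill a call up. It gives the time, the measured TCP pose, the force, the opening and the grip force at its end, in the units of the state.
- arm.get_state(): the state, without advancing time (a new reading comes with each control period).
- arm.read_camera(name): name is "side" or "top"; returns (picture, depth): 400x640x3 uint8, blue, green, red; 400x640 float32, m along the optical axis (not along the pixel's ray), 0 where there is no reading.
- arm.camera_params(name): a dict with "mtx" (3x3 intrinsics, pixels), "rvec" (rotation vector, rad) and "tvec" (3), from world to camera coordinates, as OpenCV has them. Camera axes: x right, y down, z forward; pixel columns grow to the right and rows downward; lengths in m; the calibration is good to about 2 mm. A picture is of the moment at which its call begins. camera_params takes no time and is no camera call.
- arm.sign_off(): hands the job in; it is judged then, once.
The state is a dict: "time_s": time; "joint_pos": joint angles; "joint_velocities": joint speeds; "effort": joint torques, N m; "tool_pos": TCP position; "eef_rot": TCP orientation; "contact_force": force on the tool from outside, world axes, zero at the start; "ft_torque": the same for the moment, N m; "grip_width": finger opening in m; "gripper_force": force on a finger pad.
Only numpy, scipy, OpenCV 4.12 (cv2) and the standard library are available. Lean on these libraries where they do the work, as an engineer would, in place of code of your own. Each camera call takes 0.05 s, during which the arm holds its last target. There are 200 camera calls.

### The job

Put each boxed sensor that is waiting on the desk into a case of its own on the carousel: lift the red plunger, turn the head by it until an empty case faces the gate, let the plunger drop home, and slide the box in from the chute until it is fully home. When all boxes are in, index the head so that the plunger sector closes the gate, with the plunger dropped home, and only then turn the black clamp knob clockwise to its end stop. Leave the other things on the desk where they are.

Things in the scene. Friction and masses are not known exactly. Their poses are not given: they have to be found in the camera images.
- indexer: indexing carousel fixed to the desk, 240 mm across, 110 mm high. Origin: on the turning axis, at desk level; -x points out through its open front, the gate. Yellow fence 47 mm high, 119 mm outer radius, closes all but the gate. The head turns inside: three blue roofed cases and, in the fourth quarter, the red-topped plunger. Only the case at the gate can be loaded
- gate (a point): middle of the gate, on the inner edge of the aluminium loading chute, 114 mm from the axis. The chute is flat, 130 mm wide, its top 18 mm above the desk, and reaches from here outwards to 200 mm from the axis
- carousel (a joint): angle of the head (rad): 0 = plunger in the gate, growing anticlockwise seen from above; turns without limit either way with light friction. Starts between two stations. Stations are every quarter turn (0, pi/2, pi, -pi/2 ..., play about 0.015 once the pin is home); at each one the plunger or one case faces the gate squarely
- plunger (a joint): lift of the sprung index plunger (m): 0 = home, 0.016 = end of travel; its spring pushes down with 4 N at 0, 7 N at the top. The 10 mm round-tipped pin goes 9 mm deep into 12 mm wide slots of the fixed index plate, one at each station, so lift it over 9 mm (say 13) to turn the head; let go between stations it rests on the plate at about 0.009
- plunger_knob (a point): middle of the plunger's red grip: upright cylinder 24 mm across with a 30 mm flange on top, 68 mm from the axis on the head, across from case_2. It spins freely about its own upright axis, so the hand need not turn with the head. Plunger home: this point is 92 mm, the grip's underside 76 mm, its top 108 mm above the desk; all rise with the plunger
- home_slot (a point): slot of the fixed index plate in the middle of the gate, 68 mm from the axis; the plunger stands over it when it closes the gate
- case_1 (a point): home point of the blue case a quarter turn clockwise (from above) of the plunger: where the centre of a box's underside lies when fully home; 68 mm from the axis, 17 mm above the desk. The case is a level tunnel along the radius, 58 wide, 55 high inside; end stop 33 mm, flared mouth 105 mm from the axis; roof (top 76 mm above the desk) ends 14 mm inside the mouth
- case_2 (a point): home point of the blue case across from the plunger: where the centre of a box's underside lies when fully home; 68 mm from the axis, 17 mm above the desk. The case is a level tunnel along the radius, 58 wide, 55 high inside; end stop 33 mm, flared mouth 105 mm from the axis; roof (top 76 mm above the desk) ends 14 mm inside the mouth
- case_3 (a point): home point of the blue case a quarter turn anticlockwise (from above) of the plunger: where the centre of a box's underside lies when fully home; 68 mm from the axis, 17 mm above the desk. The case is a level tunnel along the radius, 58 wide, 55 high inside; end stop 33 mm, flared mouth 105 mm from the axis; roof (top 76 mm above the desk) ends 14 mm inside the mouth
- sensor_box_1: white and red card box of a sensor, 55 (x) x 70 (y) x 50 (z) mm, about 80 to 150 g; origin at the centre of its underside. It goes into a case with its 70 mm length along the radius, either end first. Absent in some runs
- sensor_box_2: white and red card box of a sensor, 55 (x) x 70 (y) x 50 (z) mm, about 80 to 150 g; origin at the centre of its underside. It goes into a case with its 70 mm length along the radius, either end first. Absent in some runs
- sensor_box_3: white and red card box of a sensor, 55 (x) x 70 (y) x 50 (z) mm, about 80 to 150 g; origin at the centre of its underside. It goes into a case with its 70 mm length along the radius, either end first. Absent in some runs
- clamp_grip (a point): grip point of the black clamp knob (on its axis, at the height to grip) on a small bracket at the carousel's right, 165 mm from the carousel's axis; bar grip 14 mm wide, 49 mm long, 32 mm high, taken across its width; this point is 47 mm and the bar's top 54 mm above the desk
- clamp (a joint): angle of the clamp knob (rad): 0 = loosened, growing clockwise seen from above, end stop at 2.2 (fully clamped); stays where it is left, 0.06 N m friction. The bar points along the indexer's x axis at 0. It starts between 0 and 0.5
- mouse: black computer mouse, 110x60x36 mm; bystander, origin under its centre
- stapler: blue stapler, 36x126x51 mm; bystander, origin under its centre
- brake_pad_a: brake pad, 54x116x16 mm; bystander, origin under its centre
- marker_a: red and white marker pen, 17x135x16 mm; bystander, origin under its centre
There are look-alikes about, which are no part of the job. Leave any orange look-alike of the sensor_box_3 alone.

How it is judged (in metres and radians):
On the way, in this order (a step that is already met when the one before it is completed fails the run):
1. every box is fully home in a case ((distance between sensor_box_1 and case_1 below 0.012 m or distance between sensor_box_1 and case_2 below 0.012 m or distance between sensor_box_1 and case_3 below 0.012 m) and (distance between sensor_box_2 and case_1 below 0.012 m or distance between sensor_box_2 and case_2 below 0.012 m or distance between sensor_box_2 and case_3 below 0.012 m) and (distance between sensor_box_3 and case_1 below 0.012 m or distance between sensor_box_3 and case_2 below 0.012 m or distance between sensor_box_3 and case_3 below 0.012 m)), for 0.2 s.
2. the plunger sector closes the gate, the plunger is home (value of joint plunger below 0.002 m and horizontal distance between plunger_knob and home_slot below 0.006 m), for 0.2 s.
3. the clamp knob is at its clockwise end stop (value of joint clamp above 2.1 rad), for 0.2 s.
At the end, for the whole second after the job is handed in: every box lies at rest within 12 mm of the home point of a case, the plunger sector faces the gate (within 6 mm) with the plunger home (lift under 2 mm), and the clamp knob is within 0.1 rad of its clockwise end stop (all of step 1 and all of step 2 and value of joint clamp above 2.1 rad and linear speed of each of sensor_box_1, sensor_box_2, sensor_box_3 below 0.02 m/s); the robot touches nothing.
It fails at once if another thing on the desk is pushed more than 3 cm from its place (distance of any of mouse, stapler, brake_pad_a, marker_a from where it was at the start of the episode above 0.03 m).
Of sensor_box_1, sensor_box_2, sensor_box_3 only 2 to 3 are there at a start; the rules pass over those that are not, and their reading is None.
At some moment in a run one of sensor_box_1, sensor_box_2, sensor_box_3 may be knocked a few centimetres aside while the robot is not near it.
Once in a run the grip may slacken for a moment while it holds something.
It also fails if it takes over 210 s, if anything falls off the work surface, if the arm or the gripper's body presses on something with over 40 N, if the wrist force passes 120 N, or if a joint passes its speed limit or range.

## Working session

There is one attempt and no reset: what is moved stays moved. The work goes in short steps, Python scripts to look and compute and a tool call to move; the robot and the scene stay as the last step left them, time stands still between calls to the robot, and variables do not carry over. Pictures are saved under pics/ and viewed, at most 17 in all, crops included, and the job is handed in when it is done.

Besides the shell and the picture viewer there is one more tool, called as name(argument=value, ...) on one line, values as JSON. jog_arm: Moves the arm, as the interface text tells. Its arguments: {"type":"object","properties":{"xyz":{"type":"array","items":{"type":"array","items":{"type":"number"}}},"delta_rot":{"type":"array","items":{"type":"array","items":{"type":"number"}}},"jaw":{"type":"array","items":{"type":"number"}},"newtons":{"type":"number"}},"required":["xyz","delta_rot","jaw"]}

```bash
ls; mkdir -p pics; cat > h.py <<'E'
import numpy as np, cv2
from plant import arm
def cam(n):
    p=arm.camera_params(n); R=cv2.Rodrigues(np.array(p["rvec"],float))[0]
    return np.array(p["mtx"],float),R,np.array(p["tvec"],float).ravel()
def ray(n,u,v,z):
    K,R,t=cam(n); d=R.T@np.linalg.inv(K)@np.array([u,v,1.]); c=-R.T@t
    return c+d*(z-c[2])/d[2]
def proj(n,P):
    K,R,t=cam(n); q=K@(R@np.array(P,float)+t); return q[:2]/q[2]
def cloud(n,depth):
    K,R,t=cam(n); v,u=np.mgrid[:400,:640]
    p=np.stack([u,v,np.ones_like(u)],-1)@np.linalg.inv(K).T*depth[...,None]
    return (p-t)@R
def st():
    s=arm.get_state(); print({k:np.round(s[k],4).tolist() for k in("time_s","tool_pos","eef_rot","joint_pos","contact_force","grip_width","gripper_force")})
E
python3 - <<'E'
from h import *
st()
for n in("top","side"):
    im,d=arm.read_camera(n); cv2.imwrite(f"pics/{n}0.png",im); np.save(f"pics/{n}0.npy",d)
    K,R,t=cam(n); print(n,K.round(1).tolist(),(-R.T@t).round(3),R.round(2).tolist())
E
```

```text
pics
{'time_s': 0.0, 'tool_pos': [0.2646, 0.5929, 0.2175], 'eef_rot': [[-0.9132, 0.4075, -0.001], [0.4075, 0.9132, -0.0023], [-0.0001, -0.0025, -1.0]], 'joint_pos': [-67.4669, 35.2892, -0.7234, 81.6381, 0.4657, 63.2203, -2.3137], 'contact_force': [-0.1786, 0.5908, 0.1788], 'grip_width': 0.093, 'gripper_force': 0.0}
top [[510.3, 0.0, 331.6], [0.0, 510.3, 204.4], [0.0, 0.0, 1.0]] [ 4.030e-01 -1.000e-03  1.862e+00] [[0.02, -1.0, 0.01], [-1.0, -0.02, -0.07], [0.07, -0.01, -1.0]]
side [[456.9, 0.0, 325.1], [0.0, 456.9, 202.4], [0.0, 0.0, 1.0]] [ 1.001 -0.433  1.125] [[0.67, 0.74, -0.01], [0.63, -0.58, -0.52], [-0.39, 0.34, -0.85]]
```

View pics/top0.png

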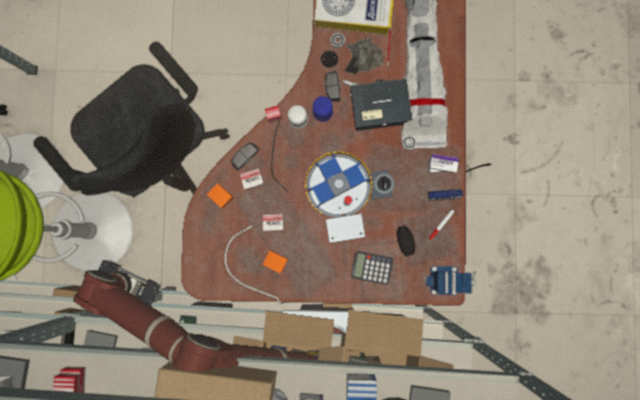

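View pics/side0.png

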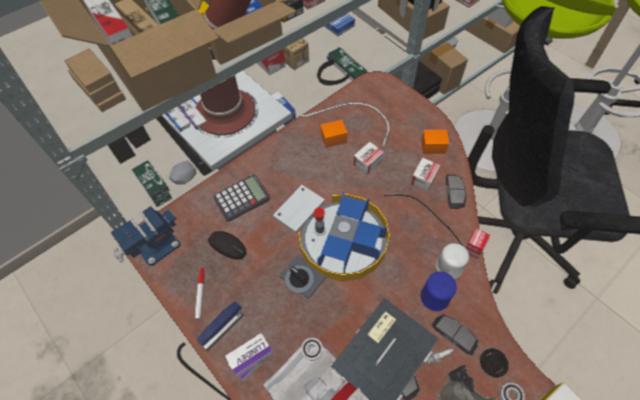

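Top view: carousel at about (338,183), chute (346,228), red plunger (347,201), clamp knob (384,183). White/red boxes are at (250,179) and (273,222), with a small red item at (272,113). The orange look-alikes are at (219,195) and (273,261). Next I'll zoom in and measure.

```bash
python3 - <<'E'
from h import *
im=cv2.imread("pics/top0.png"); s=cv2.imread("pics/side0.png")
a=cv2.resize(im[90:250,200:400],(750,600),interpolation=cv2.INTER_CUBIC); cv2.imwrite("pics/zt.png",a)
b=cv2.resize(s[120:280,280:480],(750,600),interpolation=cv2.INTER_CUBIC); cv2.imwrite("pics/zs.png",b)
P=cloud("top",np.load("pics/top0.npy")); hsv=cv2.cvtColor(im,cv2.COLOR_BGR2HSV)
z=P[...,2]
H=(z>0.02)&(z<0.15)
m=(H).astype(np.uint8); m[:, :180]=0; m[300:]=0;m[:,470:]=0
n,l,S,C=cv2.connectedComponentsWithStats(m)
for i in range(1,n):
    if S[i,4]>60:
        q=P[l==i]; print(S[i].tolist(),"mean",q.mean(0).round(3),"zmax",np.percentile(q[:,2],[50,95]).round(3))
# white disc plate / yellow fence circle
y=cv2.inRange(hsv,(18,120,80),(35,255,255)); y[:140]=0;y[230:]=0;y[:,:290]=0;y[:,390:]=0
pts=cv2.findNonZero(y); (cx,cy),r=cv2.minEnclosingCircle(pts); print("fence",cx,cy,r,len(pts),ray("top",cx,cy,.047))
red=cv2.inRange(hsv,(0,140,90),(8,255,255))|cv2.inRange(hsv,(172,140,90),(180,255,255)); red[:190]=0;red[215:]=0;red[:,:335]=0;red[:,362:]=0
v,u=np.nonzero(red); print("plunger",u.mean(),v.mean(),len(u),ray("top",u.mean(),v.mean(),.112), z[red>0].max())
E
```

```text
[314, 0, 79, 33, 2203] mean [ 1.225 -0.082  0.062] zmax [0.064 0.073]
[350, 0, 98, 136, 6980] mean [ 0.974 -0.278  0.072] zmax [0.075 0.089]
[347, 39, 26, 33, 432] mean [ 1.078 -0.109  0.035] zmax [0.035 0.052]
[312, 96, 21, 24, 395] mean [0.872 0.028 0.079] zmax [0.084 0.093]
[180, 103, 9, 33, 148] mean [0.823 0.513 0.099] zmax [0.103 0.141]
[264, 105, 18, 17, 193] mean [0.855 0.207 0.056] zmax [0.058 0.066]
[288, 105, 19, 22, 327] mean [0.843 0.117 0.073] zmax [0.078 0.086]
[305, 151, 67, 64, 1760] mean [ 0.616 -0.029  0.068] zmax [0.073 0.084]
[428, 154, 30, 19, 449] mean [ 0.685 -0.407  0.052] zmax [0.054 0.062]
[240, 169, 24, 21, 332] mean [0.616 0.276 0.048] zmax [0.049 0.057]
[374, 174, 17, 19, 167] mean [ 0.611 -0.197  0.035] zmax [0.028 0.058]
[207, 184, 26, 24, 337] mean [0.555 0.388 0.048] zmax [0.048 0.056]
[428, 190, 35, 9, 256] mean [ 0.577 -0.416  0.046] zmax [0.046 0.055]
[263, 214, 21, 17, 315] mean [0.463 0.196 0.049] zmax [0.05  0.056]
[328, 217, 19, 19, 95] mean [ 0.455 -0.04   0.023] zmax [0.022 0.027]
[346, 216, 16, 17, 75] mean [ 0.464 -0.092  0.023] zmax [0.023 0.029]
[396, 227, 19, 29, 374] mean [ 0.406 -0.279  0.03 ] zmax [0.03 0.04]
[263, 251, 25, 22, 326] mean [0.325 0.185 0.049] zmax [0.049 0.057]
[424, 271, 46, 24, 840] mean [ 0.268 -0.417  0.103] zmax [0.11  0.118]
fence 337.9848937988281 184.2904052734375 33.87778091430664 193 [ 0.60352851 -0.03352419  0.047     ]
plunger 347.45714285714286 199.9142857142857 35 [ 0.54296522 -0.06593348  0.112     ] 0.12505730426640418
```

View pics/zt.png

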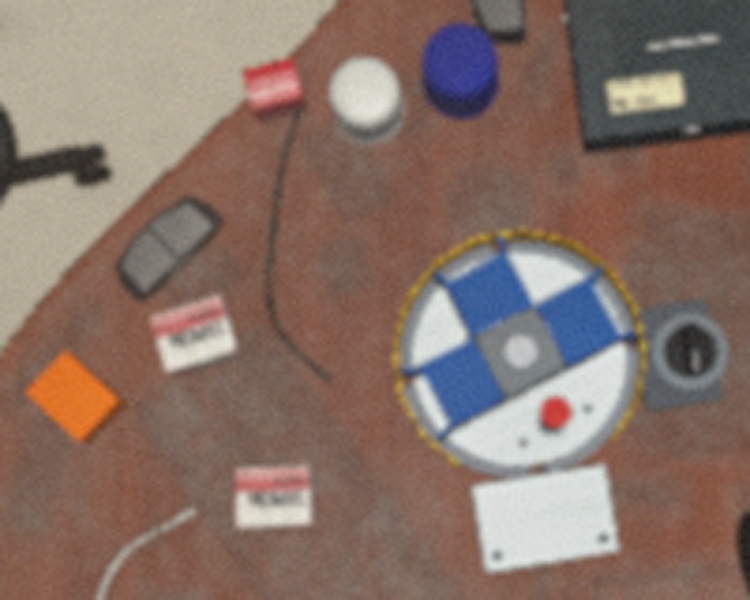

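View pics/zs.png

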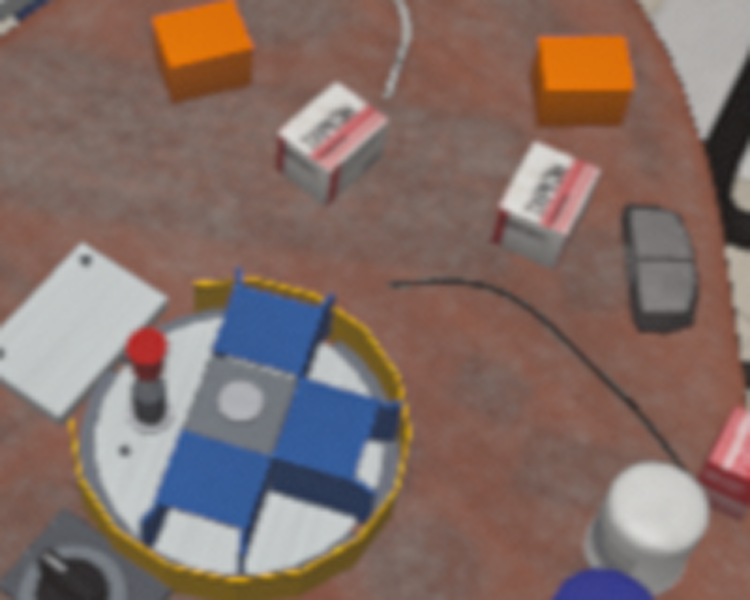

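Two boxes are waiting: box A at top (250,179) and box B at (273,222). Their long sides run along image u. The small red carton at (272,113) is not one of them. I'll measure the geometry precisely next.

```bash
cat >> h.py <<'E'
def rect(im,win,z,lo=None,n="top",kind="box"):
    u0,v0,u1,v1=win; k=8
    c=cv2.resize(im[v0:v1,u0:u1],None,fx=k,fy=k,interpolation=cv2.INTER_CUBIC)
    h=cv2.cvtColor(c,cv2.COLOR_BGR2HSV)
    m=cv2.inRange(h,(0,0,135),(180,90,255))
    if kind=="box": m|=cv2.inRange(h,(165,80,140),(180,255,255))|cv2.inRange(h,(0,80,165),(6,255,255))
    m=cv2.morphologyEx(m,cv2.MORPH_CLOSE,np.ones((25,25))); m=cv2.morphologyEx(m,cv2.MORPH_OPEN,np.ones((15,15)))
    cs=cv2.findContours(m,cv2.RETR_EXTERNAL,cv2.CHAIN_APPROX_NONE)[0]; q=max(cs,key=cv2.contourArea)
    b=(cv2.boxPoints(cv2.minAreaRect(q))+.5)/k-.5+[u0,v0]
    W=np.array([ray(n,*p,z)[:2] for p in b]); e=[W[1]-W[0],W[2]-W[1]]; L=[np.linalg.norm(x) for x in e]
    i=int(np.argmax(L)); ang=np.degrees(np.arctan2(*e[i][::-1]))%180
    return W.mean(0),ang,max(L),min(L),W
E
python3 - <<'E'
from h import *
im=cv2.imread("pics/top0.png")
for nm,w in(("A",(235,162,268,196)),("B",(256,206,290,238))):
    c,a,L,l,W=rect(im,w,.05); print(nm,c.round(4),"long axis deg",a.round(1),L.round(4),l.round(4))
c,a,L,l,W=rect(im,(318,205,372,250),.018,kind="w"); print("chute",c.round(4),a.round(1),L.round(4),l.round(4),W.round(4).tolist())
# side view checks
s=cv2.imread("pics/side0.png"); hs=cv2.cvtColor(s,cv2.COLOR_BGR2HSV)
r=cv2.inRange(hs,(0,140,90),(8,255,255))|cv2.inRange(hs,(172,140,90),(180,255,255)); r[:200]=0;r[232:]=0;r[:,:308]=0;r[:,:]*= (np.arange(640)<330).astype(np.uint8)
v,u=np.nonzero(r); print("plunger side",u.mean(),v.mean(),len(u),ray("side",u.mean(),v.mean(),.103), proj("side",[.543,-.066,.103]))
# hub top
for p in((520,350),):
    print("hub",ray("top",200+p[0]/3.75,90+p[1]/3.75,.08)," side hub",ray("side",280+240/3.75,120+400/3.75,.08))
print("clamp",ray("top",200+689/3.75,90+349/3.75,.054))
E
```

```text
A [0.6184 0.2784] long axis deg 109.8 0.0795 0.0633
B [0.4644 0.1976] long axis deg 95.1 0.0784 0.0629
chute [ 0.4582 -0.0505] 96.4 0.1664 0.1655 [[0.5312, 0.0411], [0.5496, -0.1242], [0.3851, -0.1417], [0.367, 0.0227]]
plunger side 318.5903614457831 212.63855421686748 83 [ 0.54184798 -0.06179131  0.103     ] [317.66232952 213.87765494]
hub [ 0.60331277 -0.03527476  0.08      ]  side hub [ 0.60724111 -0.03252594  0.08      ]
clamp [ 0.61033377 -0.19639817  0.054     ]
```

```bash
python3 - <<'E'
from h import *
im=cv2.imread("pics/top0.png")
zm=lambda x,y:(200+(x+.5)/3.75-.5,90+(y+.5)/3.75-.5)
C=np.array([ray("top",*zm(*p),.018)[:2] for p in((473,485),(605,465),(618,550),(488,572))]); print(C.round(4).tolist())
e=[(C[i]-C[i-1]) for i in range(4)]; print([(round(float(np.linalg.norm(x)),4),round(float(np.degrees(np.arctan2(x[1],x[0]))),1)) for x in e])
k=8; c=cv2.resize(im[214:250,318:372],None,fx=k,fy=k,interpolation=cv2.INTER_CUBIC); h=cv2.cvtColor(c,cv2.COLOR_BGR2HSV)
for t in(150,170,190):
    m=cv2.inRange(h,(0,0,t),(180,70,255)); m=cv2.morphologyEx(m,cv2.MORPH_OPEN,np.ones((41,41)))
    q=max(cv2.findContours(m,0,1)[0],key=cv2.contourArea); b=(cv2.boxPoints(cv2.minAreaRect(q))+.5)/k-.5+[318,214]
    W=np.array([ray("top",*p,.018)[:2] for p in b]); e=[W[1]-W[0],W[2]-W[1]]
    print(t,W.mean(0).round(4),[(round(float(np.linalg.norm(x)),4),round(float(np.degrees(np.arctan2(x[1],x[0])))%180,1)) for x in e])
# side view chute from zoom corners
zs=lambda x,y:(280+(x+.5)/3.75-.5,120+(y+.5)/3.75-.5)
print("side corners",[ray("side",*zs(*p),.018)[:2].round(4).tolist() for p in((83,243),(167,297),(62,418))])
E
```

```text
[[0.4799, 0.0079], [0.5016, -0.1191], [0.42, -0.1328], [0.3965, -0.0082]]
[(0.0849, 10.9), (0.1288, -80.3), (0.0828, -170.5), (0.1269, 100.7)]
150 [ 0.4495 -0.0619] [(0.135, 100.4), (0.0898, 10.2)]
170 [ 0.4497 -0.0621] [(0.131, 100.2), (0.0861, 9.9)]
190 [ 0.4497 -0.062 ] [(0.1272, 100.0), (0.0829, 9.8)]
side corners [[0.3999, -0.0045], [0.4803, 0.0108], [0.506, -0.1148]]
```

jog_arm(xyz=[[0,-1,0],[0,-1,0],[0.5,-1,0],[0.5,-1,0],[0,0,0],[0,0,0],[0,0,0],[0,0,0]], delta_rot=[[0,0,0],[0,0,0],[0,0,0],[0,0,0],[0,0,0],[0,0,0],[0,0,0],[0,0,0]], jaw=[1,1,1,1,1,1,1,1])

```text
time_s: 0.77
tool_pos: [0.1691, 0.4688, 0.2188]
eef_rot: [[-0.913, 0.409, 0.001], [0.409, 0.913, 0.001], [-0.0, 0.002, -1.0]]
contact_force: [0.0, -0.1, 0.2]
grip_width: 0.0932
gripper_force: 0.0
```

jog_arm(xyz=[[-1,-0.12,0],[-1,-0.12,0],[-1,-0.12,0],[-1,-0.12,0],[-1,-0.12,0],[-1,-0.12,0],[-1,-0.12,0],[-1,-0.12,0]], delta_rot=[[0,0,0],[0,0,0],[0,0,0],[0,0,0],[0,0,0],[0,0,0],[0,0,0],[0,0,0]], jaw=[1,1,1,1,1,1,1,1])

```text
time_s: 1.43
tool_pos: [0.4478, 0.3009, 0.2186]
eef_rot: [[-0.913, 0.409, 0.001], [0.409, 0.913, 0.0], [-0.001, 0.001, -1.0]]
contact_force: [0.1, 0.8, -0.3]
grip_width: 0.0928
gripper_force: 0.0
```

jog_arm(xyz=[[0,0,0],[0,0,0],[0,0,0],[0,0,0],[0,0,0],[0,0,0],[0,0,0],[0,0,0]], delta_rot=[[0,0,1],[0,0,1],[0,0,1],[0,0,1],[0,0,1],[0,0,1],[0,0,1],[0,0,1]], jaw=[1,1,1,1,0.5,0.5,0.5,0.5])

```text
time_s: 2.1
tool_pos: [0.4462, 0.3022, 0.2184]
eef_rot: [[-0.433, 0.902, 0.001], [0.902, 0.433, -0.0], [-0.001, 0.001, -1.0]]
contact_force: [-0.9, 0.1, 0.5]
grip_width: 0.0706
gripper_force: 0.0
```

jog_arm(xyz=[[0,0,0],[0,0,0],[0,0,0],[0,0,0],[-1,0,0],[-1,0,0],[-1,0,0],[-1,0,0]], delta_rot=[[0,0,1],[0,0,1],[0,0,1],[0,0,0.2],[0,0,0],[0,0,0],[0,0,0],[0,0,0]], jaw=[0.5,0.5,0.5,0.5,0.5,0.5,0.5,0.5])

```text
time_s: 2.77
tool_pos: [0.4733, 0.1428, 0.2187]
eef_rot: [[-0.175, 0.985, 0.001], [0.985, 0.175, -0.001], [-0.001, 0.001, -1.0]]
contact_force: [0.5, -0.9, 0.4]
grip_width: 0.0465
gripper_force: 0.0
```

```bash
cat >> h.py <<'E'
O=np.array([.604,-.034]); TH=np.radians(10)
def pl(a): return O-.068*np.array([np.cos(TH+np.radians(a)),np.sin(TH+np.radians(a))])
def idx(r,t=0): return O+np.array([-r*np.cos(TH)-t*np.sin(TH),-r*np.sin(TH)+t*np.cos(TH)])
def go(x,y,z,yaw=None):
    "tool-frame units to target; yaw = wanted world angle of tool y"
    s=arm.get_state(); R=np.array(s["eef_rot"]); p=np.array(s["tool_pos"])
    ya=np.degrees(np.arctan2(R[1,1],R[0,1]))
    print("pos",p.round(4),"yaw",ya.round(2),"-> units",(R.T@(np.array([x,y,z])-p)/.04).round(3).tolist(),"rot",None if yaw is None else round(-((yaw-ya+180)%360-180)/5,2),"f",np.round(s["contact_force"],1),"w",round(s["grip_width"],4), "tilt",np.round(R[:,2],3), "t",round(s["time_s"],2))
E
python3 - <<'E'
from h import *
go(.5425,-.064,.15,10)
E
```

```text
pos [0.4733 0.1428 0.2187] yaw 10.07 -> units [-5.392, 0.797, 1.721] rot 0.01 f [ 0.5 -0.9  0.4] w 0.0465 tilt [ 0.001 -0.001 -1.   ] t 2.77
```

jog_arm(xyz=[[-0.9,0.1,0],[-0.9,0.1,0.2],[-0.9,0.15,0.4],[-0.9,0.15,0.4],[-0.9,0.15,0.4],[-0.9,0.15,0.3],[0,0,0],[0,0,0]], delta_rot=[[0,0,0],[0,0,0],[0,0,0],[0,0,0],[0,0,0],[0,0,0],[0,0,0],[0,0,0]], jaw=[0.5,0.5,0.5,0.5,0.5,0.5,0.5,0.5])

```text
time_s: 3.43
tool_pos: [0.5414, -0.0665, 0.1496]
eef_rot: [[-0.168, 0.986, -0.001], [0.986, 0.168, -0.002], [-0.002, -0.002, -1.0]]
contact_force: [0.3, 0.3, 0.1]
grip_width: 0.0465
gripper_force: 0.0
```

```bash
python3 - <<'E'
from h import *
go(.5425,-.064,.085,10)
im,d=arm.read_camera("side"); cv2.imwrite("pics/s1.png",cv2.resize(im[140:290,250:450],(800,600),interpolation=cv2.INTER_CUBIC))
E
```

```text
pos [ 0.5414 -0.0665  0.1496] yaw 9.66 -> units [0.059, 0.04, 1.616] rot -0.07 f [0.3 0.3 0.1] w 0.0465 tilt [-0.001 -0.002 -1.   ] t 3.43
```

View pics/s1.png

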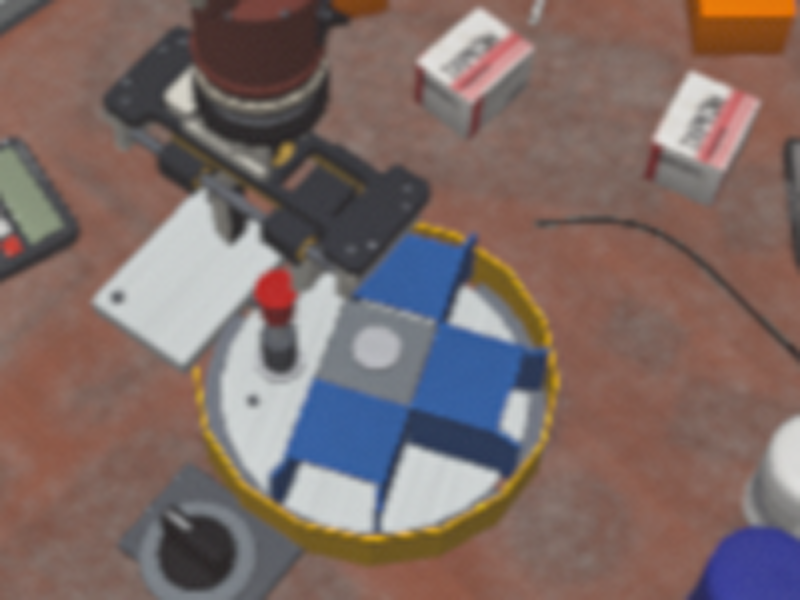

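The hand is above the plunger (275,290 in the crop) with one finger on each side. I'll lower and grip.

jog_arm(xyz=[[0.06,0.04,0.5],[0,0,0.5],[0,0,0.4],[0,0,0.2],[0,0,0],[0,0,0],[0,0,0],[0,0,0]], delta_rot=[[0,0,0],[0,0,0],[0,0,0],[0,0,0],[0,0,0],[0,0,0],[0,0,0],[0,0,0]], jaw=[0.5,0.5,0.5,0.5,0.5,0.1,0.1,0.1], newtons=30)

```text
time_s: 4.15
tool_pos: [0.5433, -0.0599, 0.0879]
eef_rot: [[-0.173, 0.985, 0.003], [0.985, 0.173, -0.0], [-0.001, 0.003, -1.0]]
contact_force: [2.5, 1.6, -0.7]
grip_width: 0.0315
gripper_force: 2.0
```

jog_arm(xyz=[[0,0,0],[0,0,0],[0,0,0],[0,0,0],[0,0,0],[0,0,0],[0,0,0],[0,0,0]], delta_rot=[[0,0,0],[0,0,0],[0,0,0],[0,0,0],[0,0,0],[0,0,0],[0,0,0],[0,0,0]], jaw=[0.1,0.1,0.1,0.1,0.1,0.1,0.1,0.1])

```text
time_s: 4.82
tool_pos: [0.5442, -0.0599, 0.0877]
eef_rot: [[-0.173, 0.985, 0.004], [0.985, 0.173, -0.0], [-0.001, 0.004, -1.0]]
contact_force: [5.8, 1.8, 5.3]
grip_width: 0.0273
gripper_force: 30.0
```

```bash
python3 - <<'E'
from h import *
im,d=arm.read_camera("side"); t,_=arm.read_camera("top")
a=cv2.resize(im[180:255,290:390],(800,600),interpolation=cv2.INTER_CUBIC)[:, :500]
b=cv2.resize(t[170:220,320:370],(300,300),interpolation=cv2.INTER_CUBIC); c=np.zeros((600,800,3),np.uint8); c[:,:500]=a; c[:300,500:]=b
cv2.imwrite("pics/s2.png",c); st()
E
```

```text
{'time_s': 4.9167, 'tool_pos': [0.5441, -0.0599, 0.0876], 'eef_rot': [[-0.1732, 0.9849, 0.0044], [0.9849, 0.1732, -0.0001], [-0.0009, 0.0043, -1.0]], 'joint_pos': [-6.1303, 36.4887, 15.6858, 107.4982, -15.2523, 37.7816, 28.685], 'contact_force': [4.3111, 2.0347, 5.3068], 'grip_width': 0.0274, 'gripper_force': 30.0009}
```

View pics/s2.png

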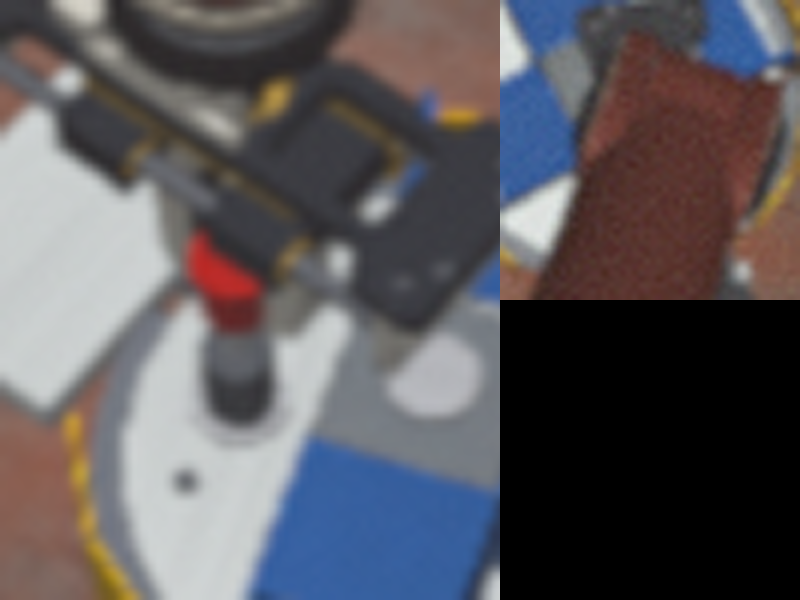

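The grip caught the flange off-centre: the plunger sits to tool −x of the pads. I'll open, shift and re-grip.

jog_arm(xyz=[[0,0,0],[0,0,0],[0,0,0],[0,0,0],[0,0,0],[0,0,0],[0,0,0],[0,0,0]], delta_rot=[[0,0,0],[0,0,0],[0,0,0],[0,0,0],[0,0,0],[0,0,0],[0,0,0],[0,0,0]], jaw=[0.5,0.5,0.5,0.5,0.5,0.5,0.5,0.5])

```text
time_s: 5.58
tool_pos: [0.5416, -0.0601, 0.0864]
eef_rot: [[-0.173, 0.985, -0.001], [0.985, 0.173, -0.0], [0.0, -0.001, -1.0]]
contact_force: [0.7, -0.2, 0.2]
grip_width: 0.0471
gripper_force: 0.0
```

```bash
python3 - <<'E'
from h import *
go(.5425,-.066,.085,10)
im,d=arm.read_camera("side"); hs=cv2.cvtColor(im,cv2.COLOR_BGR2HSV)
r=cv2.inRange(hs,(0,150,100),(8,255,255))|cv2.inRange(hs,(172,150,100),(180,255,255)); r[:200]=0;r[232:]=0;r[:,:308]=0;r[:,330:]=0
v,u=np.nonzero(r); print(u.mean(),u.min(),u.max(),v.min(),v.max())
for P in([.5425,-.066,.117],[.5425,-.072,.117],[.5425,-.066,.085]): print(proj("side",P).round(1))
P=cloud("side",d)[r>0]; print(np.median(P,0).round(3))
E
```

```text
pos [ 0.5416 -0.0601  0.0864] yaw 9.94 -> units [-0.149, -0.004, 0.035] rot -0.01 f [ 0.7 -0.2  0.2] w 0.0471 tilt [-0.001 -0.    -1.   ] t 5.58
317.10869565217394 314 322 209 217
[317.4 211. ]
[315.6 212.4]
[317.7 217.2]
[ 0.548 -0.071  0.117]
```

jog_arm(xyz=[[-0.18,0,0.05],[0,0,0],[0,0,0],[0,0,0],[0,0,0],[0,0,0],[0,0,0],[0,0,0]], delta_rot=[[0,0,0],[0,0,0],[0,0,0],[0,0,0],[0,0,0],[0,0,0],[0,0,0],[0,0,0]], jaw=[0.5,0.5,0.1,0.1,0.1,0.1,0.1,0.1])

```text
time_s: 6.3
tool_pos: [0.5453, -0.0669, 0.0849]
eef_rot: [[-0.173, 0.985, 0.004], [0.985, 0.173, -0.0], [-0.001, 0.004, -1.0]]
contact_force: [5.5, 0.9, -3.4]
grip_width: 0.0281
gripper_force: 30.0
```

jog_arm(xyz=[[0,0,0],[0,0,0],[0,0,0],[0,0,0],[0,0,0],[0,0,0],[0,0,0],[0,0,0]], delta_rot=[[0,0,0],[0,0,0],[0,0,0],[0,0,0],[0,0,0],[0,0,0],[0,0,0],[0,0,0]], jaw=[0.1,0.1,0.1,0.1,0.1,0.1,0.1,0.1])

```text
time_s: 6.97
tool_pos: [0.5453, -0.0669, 0.0849]
eef_rot: [[-0.173, 0.985, 0.004], [0.985, 0.173, -0.0], [-0.001, 0.004, -1.0]]
contact_force: [5.2, 0.3, -3.5]
grip_width: 0.028
gripper_force: 30.0
```

jog_arm(xyz=[[0,0.05,-0.05],[0,0,-0.05],[0,0,-0.03],[0,0,0],[0,0,0],[0,0,0],[0,0,0],[0,0,0]], delta_rot=[[0,0,0],[0,0,0],[0,0,0],[0,0,0],[0,0,0],[0,0,0],[0,0,0],[0,0,0]], jaw=[0.1,0.1,0.1,0.1,0.1,0.1,0.1,0.1], newtons=40)

```text
time_s: 7.63
tool_pos: [0.5451, -0.0665, 0.0897]
eef_rot: [[-0.173, 0.985, -0.0], [0.985, 0.173, 0.0], [0.0, -0.0, -1.0]]
contact_force: [4.5, -0.1, -6.9]
grip_width: 0.0273
gripper_force: 40.0
```

```bash
cat >> h.py <<'E'
def arc(a0,a1,n,yaw):
    "tool-unit rows along the plunger arc at constant yaw"
    w=np.radians(yaw); A=np.linspace(a0,a1,n+1); P=np.array([pl(a) for a in A]); D=np.diff(P,axis=0)/.04
    ty=np.array([np.cos(w),np.sin(w)]); tx=np.array([-np.sin(w),np.cos(w)])
    print(np.c_[D@tx,D@ty].round(2).tolist(),"end",P[-1].round(4))
E
python3 - <<'E'
from h import *
st(); arc(19.3,90,8,10); print(pl(19.3))
E
```

```text
{'time_s': 7.6333, 'tool_pos': [0.5451, -0.0665, 0.0897], 'eef_rot': [[-0.1729, 0.9849, -0.0005], [0.9849, 0.1729, 0.0003], [0.0004, -0.0004, -1.0]], 'joint_pos': [-5.4679, 36.5373, 15.7712, 106.8752, -15.0418, 38.6334, 29.1352], 'contact_force': [4.5208, -0.1186, -6.9188], 'grip_width': 0.0273, 'gripper_force': 39.9983}
[[-0.24, 0.11], [-0.22, 0.14], [-0.2, 0.17], [-0.17, 0.2], [-0.13, 0.22], [-0.1, 0.24], [-0.06, 0.25], [-0.02, 0.26]] end [ 0.6158 -0.101 ]
[ 0.54469929 -0.06727801]
```

jog_arm(xyz=[[-0.24,0.11,0],[-0.22,0.14,0],[-0.2,0.17,0],[-0.17,0.2,0],[-0.13,0.22,0],[-0.1,0.24,0],[-0.06,0.25,0],[0,0,0]], delta_rot=[[0,0,0],[0,0,0],[0,0,0],[0,0,0],[0,0,0],[0,0,0],[0,0,0],[0,0,0]], jaw=[0.1,0.1,0.1,0.1,0.1,0.1,0.1,0.1])

```text
time_s: 8.3
tool_pos: [0.6045, -0.1019, 0.0885]
eef_rot: [[-0.173, 0.985, -0.004], [0.985, 0.173, 0.001], [0.001, -0.004, -1.0]]
contact_force: [0.6, 1.2, -6.8]
grip_width: 0.0275
gripper_force: 40.0
```

```bash
python3 - <<'E'
from h import *
go(*pl(90),.0897,10)
E
```

```text
pos [ 0.6045 -0.1019  0.0885] yaw 9.94 -> units [-0.026, 0.282, -0.032] rot -0.01 f [ 0.6  1.2 -6.8] w 0.0275 tilt [-0.004  0.001 -1.   ] t 8.3
```

jog_arm(xyz=[[-0.02,0.28,0],[0,0,0],[0,0,0.1],[0,0,0.1],[0,0,0.1],[0,0,0.05],[0,0,0],[0,0,0]], delta_rot=[[0,0,0],[0,0,0],[0,0,0],[0,0,0],[0,0,0],[0,0,0],[0,0,0],[0,0,0]], jaw=[0.1,0.1,0.1,0.1,0.1,0.1,0.1,0.1])

```text
time_s: 8.97
tool_pos: [0.6166, -0.1009, 0.0763]
eef_rot: [[-0.173, 0.985, 0.0], [0.985, 0.173, -0.0], [-0.0, 0.0, -1.0]]
contact_force: [-0.5, 1.6, -1.4]
grip_width: 0.0279
gripper_force: 40.0
```

```bash
python3 - <<'E'
from h import *
go(*pl(90),.076,10)
E
```

```text
pos [ 0.6166 -0.1009  0.0763] yaw 9.94 -> units [0.001, -0.019, 0.008] rot -0.01 f [-0.5  1.6 -1.4] w 0.0279 tilt [ 0. -0. -1.] t 8.97
```

jog_arm(xyz=[[0,0,0],[0,0,0],[0,0,0],[0,0,-0.5],[0,0,-0.5],[0,0,-0.8],[0,0,-0.8],[0,0,-0.4]], delta_rot=[[0,0,0],[0,0,0],[0,0,0],[0,0,0],[0,0,0],[0,0,0],[0,0,0],[0,0,0]], jaw=[0.5,0.5,0.5,0.5,0.5,0.6,0.8,1])

```text
time_s: 9.63
tool_pos: [0.6193, -0.1017, 0.2009]
eef_rot: [[-0.172, 0.985, 0.009], [0.985, 0.172, -0.002], [-0.003, 0.008, -1.0]]
contact_force: [1.2, 1.0, 0.8]
grip_width: 0.0619
gripper_force: 0.0
```

jog_arm(xyz=[[0.95,-0.31,0],[0.95,-0.31,0],[0.95,-0.31,0],[0.95,-0.31,0],[0.95,-0.31,0],[0.95,-0.31,0],[0.95,-0.31,0],[0.95,-0.31,0]], delta_rot=[[0,0,0],[0,0,0],[0,0,0],[0,0,0],[0,0,0],[0,0,0],[0,0,0.7],[0,0,0.7]], jaw=[1,1,1,1,1,1,1,1])

```text
time_s: 10.3
tool_pos: [0.4683, 0.1841, 0.1969]
eef_rot: [[-0.048, 0.999, 0.003], [0.999, 0.048, 0.001], [0.001, 0.003, -1.0]]
contact_force: [0.6, 0.3, -0.1]
grip_width: 0.093
gripper_force: 0.0
```

```bash
python3 - <<'E'
from h import *
go(.4652,.1826,.012,3)
im,d=arm.read_camera("top"); im2,d=arm.read_camera("side")
c=np.zeros((600,800,3),np.uint8); c[:300,:400]=cv2.resize(im[140:260,220:380],(400,300),interpolation=cv2.INTER_CUBIC); c[:300,400:]=cv2.resize(im2[140:260,310:470],(400,300),interpolation=cv2.INTER_CUBIC)
c[300:,:400]=cv2.resize(im2[180:300,240:400],(400,300),interpolation=cv2.INTER_CUBIC)
cv2.imwrite("pics/s3.png",c)
E
```

```text
pos [0.4683 0.1841 0.1969] yaw 2.73 -> units [-0.04, -0.091, 4.622] rot -0.05 f [ 0.6  0.3 -0.1] w 0.093 tilt [ 0.003  0.001 -1.   ] t 10.3
```

View pics/s3.png

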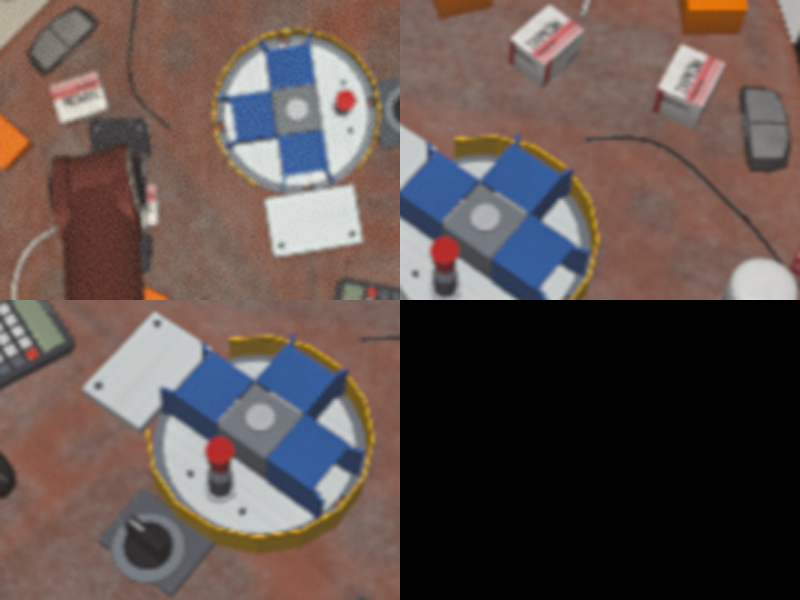

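The head is indexed and an empty case faces the chute squarely. Both boxes are unmoved. I'll descend on box B.

jog_arm(xyz=[[-0.04,-0.09,0.8],[0,0,0.8],[0,0,0.8],[0,0,0.8],[0,0,0.6],[0,0,0.5],[0,0,0.3],[0,0,0]], delta_rot=[[0,0,0],[0,0,0],[0,0,0],[0,0,0],[0,0,0],[0,0,0],[0,0,0],[0,0,0]], jaw=[1,1,1,1,1,1,1,1])

```text
time_s: 11.07
tool_pos: [0.4649, 0.18, 0.01]
eef_rot: [[-0.051, 0.999, -0.002], [0.999, 0.051, -0.001], [-0.001, -0.002, -1.0]]
contact_force: [0.0, -0.3, 1.2]
grip_width: 0.0933
gripper_force: 0.0
```

jog_arm(xyz=[[0,0,0],[0,0,0],[0,0,0],[0,0,0],[0,0,0],[0,0,0],[0,0,0],[0,0,0]], delta_rot=[[0,0,0],[0,0,0],[0,0,0],[0,0,0],[0,0,0],[0,0,0],[0,0,0],[0,0,0]], jaw=[0.5,0.5,0.5,0.5,0.5,0.5,0.5,0.5], newtons=20)

```text
time_s: 11.73
tool_pos: [0.4655, 0.1812, 0.0123]
eef_rot: [[-0.052, 0.999, 0.001], [0.999, 0.052, 0.0], [0.0, 0.001, -1.0]]
contact_force: [-0.5, 0.2, 4.0]
grip_width: 0.0549
gripper_force: 20.0
```

jog_arm(xyz=[[0,0,-0.3],[0,0,-0.6],[0,0,-0.6],[0,0,-0.6],[0,0,0],[0,0,0],[0,0,0],[0,0,0]], delta_rot=[[0,0,0],[0,0,0],[0,0,0],[0,0,0],[0,0,0],[0,0,0],[0,0,0],[0,0,0]], jaw=[0.5,0.5,0.5,0.5,0.5,0.5,0.5,0.5])

```text
time_s: 12.4
tool_pos: [0.4638, 0.1807, 0.0944]
eef_rot: [[-0.052, 0.999, -0.003], [0.999, 0.052, -0.001], [-0.001, -0.003, -1.0]]
contact_force: [-0.4, -0.7, -1.9]
grip_width: 0.0552
gripper_force: 20.0
```

```bash
python3 - <<'E'
from h import *
go(*idx(.157),.12,-80)
E
```

```text
pos [0.4638 0.1807 0.0944] yaw 2.96 -> units [-6.023, -0.674, -0.63] rot 16.59 f [-0.4 -0.7 -1.9] w 0.0552 tilt [-0.003 -0.001 -1.   ] t 12.4
```

jog_arm(xyz=[[0,0,-0.2],[0,0,-0.2],[0,0,-0.2],[0,0,0],[0,0,0],[0,0,0],[0,0,0],[0,0,0]], delta_rot=[[0,0,1],[0,0,1],[0,0,1],[0,0,1],[0,0,1],[0,0,1],[0,0,1],[0,0,1]], jaw=[0.5,0.5,0.5,0.5,0.5,0.5,0.5,0.5])

```text
time_s: 13.07
tool_pos: [0.4641, 0.1807, 0.1184]
eef_rot: [[0.606, 0.796, -0.003], [0.796, -0.606, -0.002], [-0.003, -0.001, -1.0]]
contact_force: [0.3, -0.3, -1.0]
grip_width: 0.0552
gripper_force: 20.0
```

jog_arm(xyz=[[0,0,0],[0,0,0],[0,0,0],[0,0,0],[0,0,0],[0,0,0],[0,0,0],[0,0,0]], delta_rot=[[0,0,1],[0,0,1],[0,0,1],[0,0,1],[0,0,1],[0,0,1],[0,0,1],[0,0,1]], jaw=[0.5,0.5,0.5,0.5,0.5,0.5,0.5,0.5])

```text
time_s: 13.73
tool_pos: [0.4641, 0.1808, 0.1184]
eef_rot: [[0.976, 0.22, -0.003], [0.22, -0.976, -0.002], [-0.003, 0.001, -1.0]]
contact_force: [0.4, -0.3, -1.6]
grip_width: 0.0553
gripper_force: 20.0
```

jog_arm(xyz=[[0,0,0],[-0.2,0.8,0],[-0.2,0.85,0],[-0.2,0.85,0],[-0.2,0.85,0],[-0.2,0.85,0],[-0.2,0.85,0],[-0.2,0.85,0]], delta_rot=[[0,0,0.6],[0,0,0],[0,0,0],[0,0,0],[0,0,0],[0,0,0],[0,0,0],[0,0,0]], jaw=[0.5,0.5,0.5,0.5,0.5,0.5,0.5,0.5])

```text
time_s: 14.4
tool_pos: [0.4495, -0.0625, 0.1187]
eef_rot: [[0.985, 0.173, -0.003], [0.173, -0.985, -0.0], [-0.003, -0.0, -1.0]]
contact_force: [0.4, 0.6, -2.0]
grip_width: 0.055
gripper_force: 20.0
```

```bash
python3 - <<'E'
from h import *
go(*idx(.157),.031,-80)
im,d=arm.read_camera("top"); im2,d=arm.read_camera("side")
c=np.zeros((400,800,3),np.uint8); c[:,:400]=cv2.resize(im[140:260,280:400],(400,400),interpolation=cv2.INTER_CUBIC); c[:,400:]=cv2.resize(im2[140:260,260:380],(400,400),interpolation=cv2.INTER_CUBIC)
cv2.imwrite("pics/s4.png",c)
E
```

```text
pos [ 0.4495 -0.0625  0.1187] yaw -80.03 -> units [0.009, -0.029, 2.192] rot -0.01 f [ 0.4  0.6 -2. ] w 0.055 tilt [-0.003 -0.    -1.   ] t 14.4
```

View pics/s4.png

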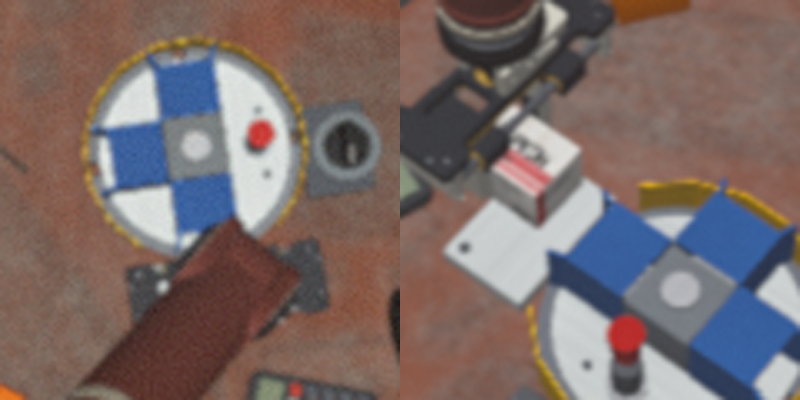

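Box is held square and lined up with the chute and case. I'll back off a little, lower onto the chute, and slide in.

jog_arm(xyz=[[-0.25,-0.02,0.3],[0,0,0.5],[0,0,0.5],[0,0,0.5],[0,0,0.25],[0,0,0.12],[0,0,0],[0,0,0]], delta_rot=[[0,0,0],[0,0,0],[0,0,0],[0,0,0],[0,0,0],[0,0,0],[0,0,0],[0,0,0]], jaw=[0.5,0.5,0.5,0.5,0.5,0.5,0.5,0.5])

```text
time_s: 15.17
tool_pos: [0.4405, -0.0619, 0.0328]
eef_rot: [[0.985, 0.173, -0.001], [0.173, -0.985, -0.0], [-0.001, -0.0, -1.0]]
contact_force: [0.3, 0.2, -1.7]
grip_width: 0.0551
gripper_force: 20.0
```

```bash
python3 - <<'E'
from h import *
go(*idx(.130),.031,-80)
E
```

```text
pos [ 0.4405 -0.0619  0.0328] yaw -80.04 -> units [0.895, 0.022, 0.043] rot -0.01 f [ 0.3  0.2 -1.7] w 0.0551 tilt [-0.001 -0.    -1.   ] t 15.17
```

Slide in 36 mm while still gripped, with a light lowering.

jog_arm(xyz=[[0.1,0.02,0.02],[0.15,0,0],[0.15,0,0],[0.15,0,0],[0.15,0,0],[0.15,0,0],[0.05,0,0],[0,0,0]], delta_rot=[[0,0,0],[0,0,0],[0,0,0],[0,0,0],[0,0,0],[0,0,0],[0,0,0],[0,0,0]], jaw=[0.5,0.5,0.5,0.5,0.5,0.5,0.5,0.5])

```text
time_s: 15.83
tool_pos: [0.4772, -0.0564, 0.0322]
eef_rot: [[0.985, 0.174, 0.001], [0.174, -0.985, -0.0], [0.001, 0.0, -1.0]]
contact_force: [0.4, 0.4, -0.9]
grip_width: 0.0551
gripper_force: 20.0
```

```bash
python3 - <<'E'
from h import *
go(*idx(.130),.031,-80)
E
```

```text
pos [ 0.4772 -0.0564  0.0322] yaw -79.99 -> units [-0.031, -0.001, 0.031] rot 0.0 f [ 0.4  0.4 -0.9] w 0.0551 tilt [ 0.001 -0.    -1.   ] t 15.83
```

jog_arm(xyz=[[0,0,0],[0,0,0],[0,0,0],[0,0,0],[0,0,-0.5],[0,0,-0.7],[0,0,-0.7],[0,0,-0.5]], delta_rot=[[0,0,0],[0,0,0],[0,0,0],[0,0,0],[0,0,0],[0,0,0],[0,0,0],[0,0,0]], jaw=[0.75,0.75,0.75,0.75,0.75,0.75,0.75,0.75])

```text
time_s: 16.5
tool_pos: [0.4765, -0.0571, 0.1302]
eef_rot: [[0.985, 0.172, 0.001], [0.172, -0.985, -0.0], [0.001, 0.001, -1.0]]
contact_force: [0.5, 0.4, 0.3]
grip_width: 0.0698
gripper_force: 0.0
```

jog_arm(xyz=[[-0.45,0,0],[-0.45,0,0],[0,0,0],[0,0,0],[0,0,0],[0,0,0],[0,0,0],[0,0,0]], delta_rot=[[0,0,0],[0,0,0],[0,0,0],[0,0,0],[0,0,0],[0,0,0],[0,0,0],[0,0,0]], jaw=[0,0,0,0,0,0,0,0])

```text
time_s: 17.17
tool_pos: [0.4414, -0.0628, 0.128]
eef_rot: [[0.985, 0.173, -0.0], [0.173, -0.985, -0.0], [-0.0, 0.0, -1.0]]
contact_force: [-0.5, 0.1, 0.1]
grip_width: 0.0208
gripper_force: 0.0
```

```bash
python3 - <<'E'
from h import *
go(*idx(.164),.037,-80)
im,d=arm.read_camera("top"); im2,d=arm.read_camera("side")
c=np.zeros((400,800,3),np.uint8); c[:,:400]=cv2.resize(im[140:260,280:400],(400,400),interpolation=cv2.INTER_CUBIC); c[:,400:]=cv2.resize(im2[140:260,260:380],(400,400),interpolation=cv2.INTER_CUBIC)
cv2.imwrite("pics/s5.png",c)
E
```

```text
pos [ 0.4414 -0.0628  0.128 ] yaw -80.02 -> units [0.03, -0.004, 2.276] rot -0.0 f [-0.5  0.1  0.1] w 0.0208 tilt [-0. -0. -1.] t 17.17
```

View pics/s5.png

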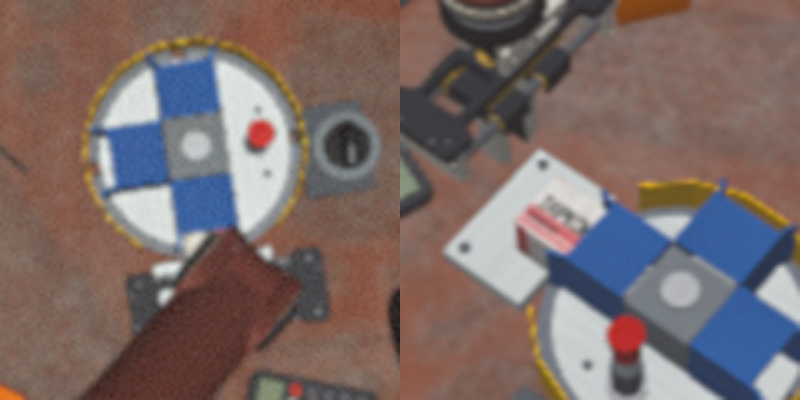

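The box is partway in the mouth and straight. I'll lower the shut fingers behind it and push.

jog_arm(xyz=[[0,0,0.6],[0,0,0.6],[0,0,0.6],[0,0,0.45],[0,0,0],[0.15,0,0],[0.15,0,0],[0.15,0,0]], delta_rot=[[0,0,0],[0,0,0],[0,0,0],[0,0,0],[0,0,0],[0,0,0],[0,0,0],[0,0,0]], jaw=[0,0,0,0,0,0,0,0])

```text
time_s: 17.93
tool_pos: [0.4599, -0.0597, 0.0393]
eef_rot: [[0.985, 0.173, 0.002], [0.173, -0.985, -0.0], [0.002, 0.001, -1.0]]
contact_force: [-0.6, -0.2, -0.1]
grip_width: 0.0004
gripper_force: 0.3
```

jog_arm(xyz=[[0.15,0,0],[0.15,0,0],[0.15,0,0],[0.15,0,0],[0.1,0,0],[0.05,0,0],[0,0,0],[0,0,0]], delta_rot=[[0,0,0],[0,0,0],[0,0,0],[0,0,0],[0,0,0],[0,0,0],[0,0,0],[0,0,0]], jaw=[0,0,0,0,0,0,0,0])

```text
time_s: 18.6
tool_pos: [0.4886, -0.0546, 0.0383]
eef_rot: [[0.985, 0.173, 0.001], [0.173, -0.985, -0.0], [0.001, 0.0, -1.0]]
contact_force: [0.2, 0.3, 0.5]
grip_width: 0.0006
gripper_force: 0.0
```

```bash
python3 - <<'E'
from h import *
go(*idx(.110),.037,-80)
E
```

```text
pos [ 0.4886 -0.0546  0.0383] yaw -80.05 -> units [0.18, -0.006, 0.032] rot -0.01 f [0.2 0.3 0.5] w 0.0006 tilt [ 0.001 -0.    -1.   ] t 18.6
```

jog_arm(xyz=[[0.05,0,0],[0.05,0,0],[0.04,0,0],[0.04,0,0],[0.03,0,0],[0.03,0,0],[0,0,0],[0,0,0]], delta_rot=[[0,0,0],[0,0,0],[0,0,0],[0,0,0],[0,0,0],[0,0,0],[0,0,0],[0,0,0]], jaw=[0,0,0,0,0,0,0,0])

```text
time_s: 19.27
tool_pos: [0.4944, -0.0533, 0.038]
eef_rot: [[0.985, 0.172, -0.006], [0.172, -0.985, 0.001], [-0.005, -0.002, -1.0]]
contact_force: [-5.7, -1.9, 4.4]
grip_width: 0.0008
gripper_force: 3.4
```

```bash
python3 - <<'E'
from h import *
go(*idx(.110),.037,-80)
E
```

```text
pos [ 0.4944 -0.0533  0.038 ] yaw -80.12 -> units [0.033, 0.0, 0.026] rot -0.02 f [-5.7 -1.9  4.4] w 0.0008 tilt [-0.006  0.001 -1.   ] t 19.27
```

Box 1 is home: contact was 6 N at the expected radius. I'll retreat and regrip the plunger.

jog_arm(xyz=[[-0.5,0,0],[-0.5,0,0],[0,0,-0.6],[0,0,-0.8],[0,0,-0.8],[0,0,-0.8],[0,0,0],[0,0,0]], delta_rot=[[0,0,0],[0,0,0],[0,0,0],[0,0,0],[0,0,0],[0,0,0],[0,0,0],[0,0,0]], jaw=[0,0,0,0.5,0.5,0.5,0.5,0.5])

```text
time_s: 19.93
tool_pos: [0.4601, -0.0597, 0.1598]
eef_rot: [[0.985, 0.174, 0.006], [0.174, -0.985, -0.0], [0.005, 0.001, -1.0]]
contact_force: [0.2, -0.1, -0.9]
grip_width: 0.0291
gripper_force: 0.0
```

jog_arm(xyz=[[0.7,0.3,0],[0.8,0.35,0],[0.8,0.35,0],[0.8,0.35,0],[0.7,0.36,0],[0,0,0],[0,0,0],[0,0,0]], delta_rot=[[0,0,0],[0,0,0],[0,0,0],[0,0,0],[0,0,0],[0,0,0],[0,0,0],[0,0,0]], jaw=[0.5,0.5,0.5,0.5,0.5,0.5,0.5,0.5])

```text
time_s: 20.6
tool_pos: [0.6183, -0.1007, 0.1564]
eef_rot: [[0.985, 0.172, -0.004], [0.172, -0.985, 0.001], [-0.003, -0.002, -1.0]]
contact_force: [-0.2, -0.8, 0.4]
grip_width: 0.0465
gripper_force: 0.0
```

```bash
python3 - <<'E'
from h import *
go(.6166,-.1009,.081,-80)
im,d=arm.read_camera("top"); im2,d=arm.read_camera("side")
c=np.zeros((400,800,3),np.uint8); c[:,:400]=cv2.resize(im[140:260,280:400],(400,400),interpolation=cv2.INTER_CUBIC); c[:,400:]=cv2.resize(im2[140:260,260:380],(400,400),interpolation=cv2.INTER_CUBIC)
cv2.imwrite("pics/s6.png",c)
for nm,w in(("A",(235,162,268,196)),):
    r=rect(im,w,.05); print(nm,r[0].round(4),r[1].round(1),r[2].round(4),r[3].round(4))
E
```

```text
pos [ 0.6183 -0.1007  0.1564] yaw -80.09 -> units [-0.035, 0.001, 1.885] rot -0.02 f [-0.2 -0.8  0.4] w 0.0465 tilt [-0.004  0.001 -1.   ] t 20.6
A [0.6175 0.2787] 107.8 0.0818 0.0649
```

View pics/s6.png

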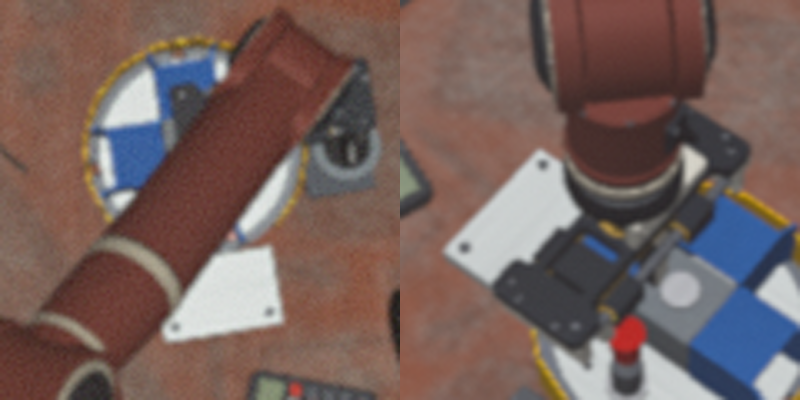

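The chute is clear, so the box is inside. The hand is over the plunger. Grip and lift 13 mm.

jog_arm(xyz=[[-0.03,0,0.5],[0,0,0.5],[0,0,0.5],[0,0,0.35],[0,0,0],[0,0,0],[0,0,0],[0,0,0]], delta_rot=[[0,0,0],[0,0,0],[0,0,0],[0,0,0],[0,0,0],[0,0,0],[0,0,0],[0,0,0]], jaw=[0.5,0.5,0.5,0.5,0.5,0.1,0.1,0.1], newtons=40)

```text
time_s: 21.37
tool_pos: [0.619, -0.1008, 0.0857]
eef_rot: [[0.985, 0.173, 0.002], [0.173, -0.985, 0.001], [0.002, -0.0, -1.0]]
contact_force: [-0.4, 4.1, 1.3]
grip_width: 0.0311
gripper_force: 2.5
```

jog_arm(xyz=[[0,0,0],[0,0,0],[0,0,0],[0,0,-0.1],[0,0,-0.1],[0,0,-0.1],[0,0,-0.05],[0,0,0]], delta_rot=[[0,0,0],[0,0,0],[0,0,0],[0,0,0],[0,0,0],[0,0,0],[0,0,0],[0,0,0]], jaw=[0.1,0.1,0.1,0.1,0.1,0.1,0.1,0.1])

```text
time_s: 22.03
tool_pos: [0.6182, -0.0999, 0.0978]
eef_rot: [[0.985, 0.173, -0.001], [0.173, -0.985, 0.002], [-0.001, -0.002, -1.0]]
contact_force: [0.8, 4.1, -7.3]
grip_width: 0.0277
gripper_force: 40.0
```

```bash
python3 - <<'E'
from h import *
go(*pl(90),.081,-80); arc(90,180,8,-80) 
E
```

```text
pos [ 0.6182 -0.0999  0.0978] yaw -80.01 -> units [-0.064, 0.018, 0.419] rot -0.0 f [ 0.8  4.1 -7.3] w 0.0277 tilt [-0.001  0.002 -1.   ] t 22.03
[[0.33, -0.03], [0.32, -0.1], [0.29, -0.16], [0.26, -0.21], [0.21, -0.26], [0.16, -0.29], [0.1, -0.32], [0.03, -0.33]] end [ 0.671  -0.0222]
```

jog_arm(xyz=[[0.29,-0.03,0],[0.32,-0.1,0],[0.29,-0.16,0],[0.26,-0.21,0],[0.21,-0.26,0],[0.16,-0.29,0],[0.1,-0.32,0],[0,0,0]], delta_rot=[[0,0,0],[0,0,0],[0,0,0],[0,0,0],[0,0,0],[0,0,0],[0,0,0],[0,0,0]], jaw=[0.1,0.1,0.1,0.1,0.1,0.1,0.1,0.1])

```text
time_s: 22.7
tool_pos: [0.675, -0.0294, 0.0979]
eef_rot: [[0.984, 0.179, 0.002], [0.179, -0.984, 0.005], [0.003, -0.005, -1.0]]
contact_force: [2.7, 2.3, -7.0]
grip_width: 0.0277
gripper_force: 40.0
```

```bash
python3 - <<'E'
from h import *
go(*pl(180),.0978,-80)
E
```

```text
pos [ 0.675  -0.0294  0.0979] yaw -79.71 -> units [-0.068, -0.195, 0.003] rot 0.06 f [ 2.7  2.3 -7. ] w 0.0277 tilt [ 0.002  0.005 -1.   ] t 22.7
```

jog_arm(xyz=[[0,-0.18,0],[0,0,0],[0,0,0.1],[0,0,0.1],[0,0,0.1],[0,0,0.05],[0,0,0],[0,0,0]], delta_rot=[[0,0,0],[0,0,0],[0,0,0],[0,0,0],[0,0,0],[0,0,0],[0,0,0],[0,0,0]], jaw=[0.1,0.1,0.1,0.1,0.1,0.1,0.1,0.1])

```text
time_s: 23.37
tool_pos: [0.6742, -0.0224, 0.0858]
eef_rot: [[0.984, 0.177, 0.004], [0.177, -0.984, 0.009], [0.006, -0.009, -1.0]]
contact_force: [4.6, 6.8, -0.9]
grip_width: 0.0276
gripper_force: 40.0
```

```bash
python3 - <<'E'
from h import *
go(*pl(180),.083,-80)
E
```

```text
pos [ 0.6742 -0.0224  0.0858] yaw -79.83 -> units [-0.079, -0.02, 0.069] rot 0.03 f [ 4.6  6.8 -0.9] w 0.0276 tilt [ 0.004  0.009 -1.   ] t 23.37
```

jog_arm(xyz=[[0,0,0],[0,0,0],[0,0,0],[0,0,0],[0,0,-0.5],[0,0,-0.8],[0,0,-0.9],[0,0,-0.9]], delta_rot=[[0,0,0],[0,0,0],[0,0,0],[0,0,0],[0,0,0],[0,0,0],[0,0,0],[0,0,0]], jaw=[0.5,0.5,0.5,0.5,0.5,0.5,0.5,0.5])

```text
time_s: 24.03
tool_pos: [0.6711, -0.0309, 0.2097]
eef_rot: [[0.985, 0.17, -0.001], [0.17, -0.985, -0.002], [-0.002, 0.002, -1.0]]
contact_force: [0.4, 0.4, 0.3]
grip_width: 0.0467
gripper_force: 0.0
```

jog_arm(xyz=[[0,-0.9,0],[0,-0.9,0],[0,-0.9,0],[0,-0.9,0],[0,-0.9,0],[0,-0.9,0],[0,-0.9,0],[0,-0.9,0]], delta_rot=[[0,0,0],[0,0,0],[0,0,0],[0,0,0],[0,0,0],[0,0,0],[0,0,0],[0,0,0]], jaw=[0.75,0.75,0.75,0.75,0.75,0.75,0.75,0.75])

```text
time_s: 24.7
tool_pos: [0.6222, 0.2546, 0.2089]
eef_rot: [[0.985, 0.17, 0.001], [0.17, -0.985, -0.002], [0.001, 0.002, -1.0]]
contact_force: [0.8, -0.5, -0.8]
grip_width: 0.0698
gripper_force: 0.0
```

jog_arm(xyz=[[0,0,0],[0,0,0],[0,0,0],[0,0,0],[0,0,0],[0,0,0],[0,0,0],[0,0,0]], delta_rot=[[0,0,-1],[0,0,-1],[0,0,-1],[0,0,-1],[0,0,-1],[0,0,-1],[0,0,-1],[0,0,-1]], jaw=[0.75,0.75,0.75,0.75,0.75,0.75,0.75,0.75])

```text
time_s: 25.37
tool_pos: [0.6228, 0.2526, 0.2087]
eef_rot: [[0.642, 0.767, 0.001], [0.767, -0.642, -0.002], [-0.001, 0.002, -1.0]]
contact_force: [-0.5, 0.5, -0.9]
grip_width: 0.0697
gripper_force: 0.0
```

jog_arm(xyz=[[0,0,0],[0,0,0],[0,0,0],[0,0,0],[0,0,0],[0,0,0],[0,0,0],[0,0,0]], delta_rot=[[0,0,-1],[0,0,-1],[0,0,-1],[0,0,-1],[0,0,-1],[0,0,-1],[0,0,-1],[0,0,-1]], jaw=[0.75,0.75,0.75,0.75,0.75,0.75,0.75,0.75])

```text
time_s: 26.03
tool_pos: [0.6229, 0.2525, 0.2086]
eef_rot: [[-0.001, 1.0, 0.001], [1.0, 0.001, -0.002], [-0.002, 0.001, -1.0]]
contact_force: [1.2, -0.1, 0.1]
grip_width: 0.07
gripper_force: 0.0
```

```bash
python3 - <<'E'
from h import *
im,d=arm.read_camera("side"); t,_=arm.read_camera("top")
go(.6234,.2652,.020,17)
c=np.zeros((600,800,3),np.uint8); c[:300,:400]=cv2.resize(t[120:240,220:380],(400,300),interpolation=cv2.INTER_CUBIC); c[:300,400:]=cv2.resize(im[120:240,350:510],(400,300),interpolation=cv2.INTER_CUBIC)
c[300:,:400]=cv2.resize(im[180:300,240:400],(400,300),interpolation=cv2.INTER_CUBIC)
cv2.imwrite("pics/s7.png",c)
# box A corners in side view, top face
P=cloud("side",d); hs=cv2.cvtColor(im,cv2.COLOR_BGR2HSV)
m=(P[...,2]>.043)&(P[...,2]<.057)&(abs(P[...,0]-.618)<.06)&(abs(P[...,1]-.28)<.06)
q=P[m]; print(len(q),q.mean(0).round(4)); r=cv2.minAreaRect((q[:,:2]*1000).astype(np.float32)); print(r)
E
```

```text
pos [0.6228 0.2527 0.2086] yaw -0.21 -> units [0.321, 0.01, 4.715] rot -3.44 f [ 0.3 -0.5  0.8] w 0.0697 tilt [ 0.001 -0.001 -1.   ] t 26.13
416 [0.6214 0.278  0.05  ]
((620.2268676757812, 279.7011413574219), (55.04484558105469, 73.52745056152344), 19.08169174194336)
```

View pics/s7.png

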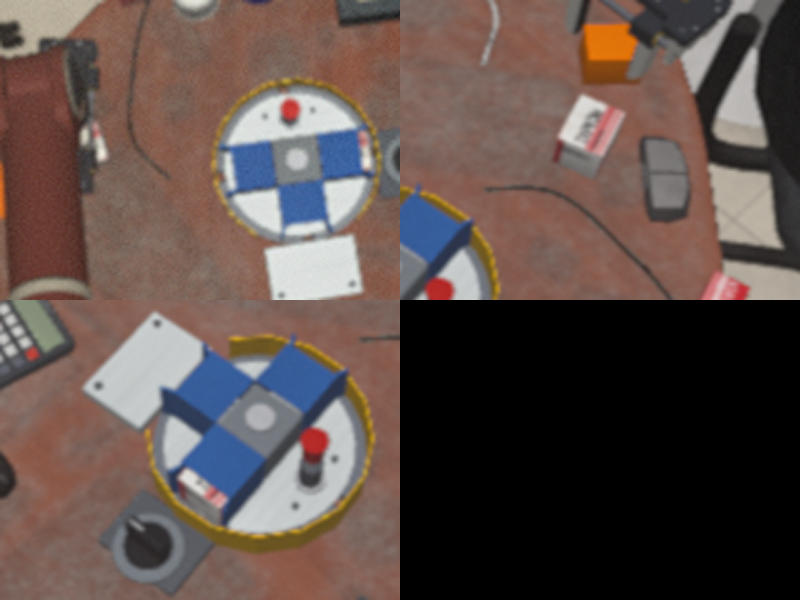

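Box B shows at the mouth of its case (now on the right, loaded). The head is indexed with the plunger at the back. Box A is still at (.6205,.279), about 18°. Pick it up.

jog_arm(xyz=[[0.3,0.06,0],[0,0,0.6],[0,0,0.8],[0,0,0.8],[0,0,0.7],[0,0,0.7],[0,0,0.6],[0,0,0.5]], delta_rot=[[0,0,-0.9],[0,0,-0.9],[0,0,-0.9],[0,0,-0.9],[0,0,0],[0,0,0],[0,0,0],[0,0,0]], jaw=[0.75,0.75,0.75,0.75,0.75,0.75,0.75,0.75])

```text
time_s: 26.8
tool_pos: [0.6243, 0.2651, 0.0182]
eef_rot: [[-0.305, 0.953, -0.001], [0.953, 0.305, -0.003], [-0.002, -0.002, -1.0]]
contact_force: [-0.2, -0.5, 0.8]
grip_width: 0.0698
gripper_force: 0.0
```

jog_arm(xyz=[[0,0,0],[0,0,0],[0,0,0],[0,0,0],[0,0,0],[0,0,0],[0,0,0],[0,0,0]], delta_rot=[[0,0,0],[0,0,0],[0,0,0],[0,0,0],[0,0,0],[0,0,0],[0,0,0],[0,0,0]], jaw=[0.75,0.5,0.5,0.5,0.5,0.5,0.5,0.5], newtons=20)

```text
time_s: 27.47
tool_pos: [0.626, 0.2669, 0.0221]
eef_rot: [[-0.308, 0.951, 0.003], [0.951, 0.308, 0.001], [-0.0, 0.003, -1.0]]
contact_force: [-0.5, -0.8, 5.5]
grip_width: 0.0548
gripper_force: 19.9
```

jog_arm(xyz=[[0,0,-0.3],[0,0,-0.6],[0,0,-0.8],[0,0,-0.8],[0,0,0],[0,0,0],[0,0,0],[0,0,0]], delta_rot=[[0,0,0],[0,0,0],[0,0,0],[0,0,0],[0,0,0],[0,0,0],[0,0,0],[0,0,0]], jaw=[0.5,0.5,0.5,0.5,0.5,0.5,0.5,0.5])

```text
time_s: 28.13
tool_pos: [0.6231, 0.2667, 0.1185]
eef_rot: [[-0.308, 0.951, -0.004], [0.951, 0.308, -0.001], [0.0, -0.004, -1.0]]
contact_force: [-0.2, 0.6, -2.2]
grip_width: 0.0552
gripper_force: 19.9
```

```bash
python3 - <<'E'
from h import *
go(*idx(.164),.12,-80)
E
```

```text
pos [0.6231 0.2667 0.1185] yaw 17.96 -> units [-6.436, -6.834, -0.011] rot 19.59 f [-0.2  0.6 -2.2] w 0.0552 tilt [-0.004 -0.001 -1.   ] t 28.13
```

jog_arm(xyz=[[0,0,-0.2],[0,0,-0.2],[0,0,0],[0,0,0],[0,0,0],[0,0,0],[0,0,0],[0,0,0]], delta_rot=[[0,0,1],[0,0,1],[0,0,1],[0,0,1],[0,0,1],[0,0,1],[0,0,1],[0,0,1]], jaw=[0.5,0.5,0.5,0.5,0.5,0.5,0.5,0.5])

```text
time_s: 28.8
tool_pos: [0.6234, 0.2667, 0.1341]
eef_rot: [[0.379, 0.925, -0.004], [0.925, -0.379, -0.001], [-0.003, -0.003, -1.0]]
contact_force: [-0.8, 0.1, -2.2]
grip_width: 0.0548
gripper_force: 19.9
```

jog_arm(xyz=[[0,0,0],[0,0,0],[0,0,0],[0,0,0],[0,0,0],[0,0,0],[0,0,0],[0,0,0]], delta_rot=[[0,0,1],[0,0,1],[0,0,1],[0,0,1],[0,0,1],[0,0,1],[0,0,1],[0,0,1]], jaw=[0.5,0.5,0.5,0.5,0.5,0.5,0.5,0.5])

```text
time_s: 29.47
tool_pos: [0.6234, 0.2668, 0.1341]
eef_rot: [[0.885, 0.465, -0.004], [0.465, -0.885, -0.001], [-0.004, -0.001, -1.0]]
contact_force: [0.1, -0.1, -0.9]
grip_width: 0.0552
gripper_force: 19.9
```

jog_arm(xyz=[[0,0,0],[0,0,0],[0,0,0],[0,0,0],[0,0,0],[0,0,0],[0,0,0],[0,0,0]], delta_rot=[[0,0,1],[0,0,1],[0,0,1],[0,0,0.6],[0,0,0],[0,0,0],[0,0,0],[0,0,0]], jaw=[0.5,0.5,0.5,0.5,0.5,0.5,0.5,0.5])

```text
time_s: 30.13
tool_pos: [0.6244, 0.2668, 0.1357]
eef_rot: [[0.985, 0.173, -0.001], [0.173, -0.985, -0.0], [-0.001, 0.0, -1.0]]
contact_force: [0.2, -0.1, -1.6]
grip_width: 0.0552
gripper_force: 19.9
```

jog_arm(xyz=[[-0.7,0.7,0],[-0.7,0.8,0],[-0.7,0.8,0],[-0.7,0.8,0],[-0.7,0.8,0],[-0.7,0.8,0],[-0.7,0.8,0],[0,0,0]], delta_rot=[[0,0,0],[0,0,0],[0,0,0],[0,0,0],[0,0,0],[0,0,0],[0,0,0],[0,0,0]], jaw=[0.5,0.5,0.5,0.5,0.5,0.5,0.5,0.5])

```text
time_s: 30.8
tool_pos: [0.4672, 0.0123, 0.1374]
eef_rot: [[0.987, 0.159, -0.003], [0.159, -0.987, -0.003], [-0.003, 0.002, -1.0]]
contact_force: [-1.0, 0.0, -1.5]
grip_width: 0.0549
gripper_force: 19.9
```

```bash
python3 - <<'E'
from h import *
go(*idx(.166),.0415,-80)
E
```

```text
pos [0.4672 0.0123 0.1374] yaw -80.83 -> units [-0.95, 1.743, 2.404] rot -0.17 f [-1.   0.  -1.5] w 0.0549 tilt [-0.003 -0.003 -1.   ] t 30.8
```

jog_arm(xyz=[[-0.4,0.7,0],[-0.4,0.7,0],[-0.1,0.34,0],[0,0,0],[0,0,0.5],[0,0,0.6],[0,0,0.6],[0,0,0]], delta_rot=[[0,0,-0.17],[0,0,0],[0,0,0],[0,0,0],[0,0,0],[0,0,0],[0,0,0],[0,0,0]], jaw=[0.5,0.5,0.5,0.5,0.5,0.5,0.5,0.5])

```text
time_s: 31.47
tool_pos: [0.4477, -0.0524, 0.0654]
eef_rot: [[0.982, 0.189, -0.006], [0.189, -0.982, 0.002], [-0.006, -0.003, -1.0]]
contact_force: [-1.2, 0.6, -1.6]
grip_width: 0.0549
gripper_force: 19.9
```

```bash
python3 - <<'E'
from h import *
go(*idx(.163),.0415,-80)
im2,d=arm.read_camera("side"); c=np.zeros((400,800,3),np.uint8); c[:,:400]=cv2.resize(im2[140:260,260:380],(400,400),interpolation=cv2.INTER_CUBIC)
cv2.imwrite("pics/s8.png",c[:,:400])
E
```

```text
pos [ 0.4477 -0.0524  0.0654] yaw -79.11 -> units [-0.148, 0.225, 0.598] rot 0.18 f [-1.2  0.6 -1.6] w 0.0549 tilt [-0.006  0.002 -1.   ] t 31.47
```

View pics/s8.png

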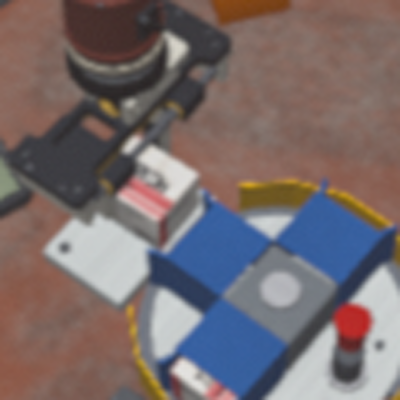

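The box is above the chute, a few mm to the left. Fix the lateral error and yaw, then lower.

jog_arm(xyz=[[-0.15,0.22,0],[0,0,0],[0,0,0],[0,0,0.2],[0,0,0.2],[0,0,0.1],[0,0,0],[0,0,0]], delta_rot=[[0,0,0.18],[0,0,0],[0,0,0],[0,0,0],[0,0,0],[0,0,0],[0,0,0],[0,0,0]], jaw=[0.5,0.5,0.5,0.5,0.5,0.5,0.5,0.5])

```text
time_s: 32.18
tool_pos: [0.445, -0.0639, 0.0478]
eef_rot: [[0.985, 0.172, -0.001], [0.172, -0.985, 0.0], [-0.001, -0.0, -1.0]]
contact_force: [0.1, 0.2, -2.3]
grip_width: 0.0553
gripper_force: 19.9
```

```bash
python3 - <<'E'
from h import *
go(*idx(.163),.0415,-80)
E
```

```text
pos [ 0.445  -0.0639  0.0478] yaw -80.1 -> units [-0.029, -0.046, 0.158] rot -0.02 f [ 0.1  0.2 -2.3] w 0.0553 tilt [-0.001  0.    -1.   ] t 32.18
```

jog_arm(xyz=[[0,-0.05,0.1],[0,0,0.06],[0.15,0,0],[0.15,0,0],[0.15,0,0],[0.15,0,0],[0.15,0,0],[0.13,0,0]], delta_rot=[[0,0,0],[0,0,0],[0,0,0],[0,0,0],[0,0,0],[0,0,0],[0,0,0],[0,0,0]], jaw=[0.5,0.5,0.5,0.5,0.5,0.5,0.5,0.5])

```text
time_s: 32.85
tool_pos: [0.4805, -0.0556, 0.0419]
eef_rot: [[0.985, 0.173, 0.0], [0.173, -0.985, 0.0], [0.0, -0.0, -1.0]]
contact_force: [-1.9, 1.5, -1.0]
grip_width: 0.0551
gripper_force: 19.9
```

```bash
python3 - <<'E'
from h import *
go(*idx(.128),.0405,-80)
E
```

```text
pos [ 0.4805 -0.0556  0.0419] yaw -80.06 -> units [-0.065, 0.006, 0.034] rot -0.01 f [-1.9  1.5 -1. ] w 0.0551 tilt [ 0.  0. -1.] t 32.85
```

jog_arm(xyz=[[0,0,0],[0,0,0],[0,0,0],[0,0,0],[0,0,-0.5],[0,0,-0.7],[0,0,-0.6],[0,0,-0.4]], delta_rot=[[0,0,0],[0,0,0],[0,0,0],[0,0,0],[0,0,0],[0,0,0],[0,0,0],[0,0,0]], jaw=[0.75,0.75,0.75,0.75,0.75,0.75,0.75,0.75])

```text
time_s: 33.52
tool_pos: [0.48, -0.0567, 0.1319]
eef_rot: [[0.985, 0.171, 0.002], [0.171, -0.985, -0.0], [0.002, 0.001, -1.0]]
contact_force: [0.9, -0.4, 0.4]
grip_width: 0.0698
gripper_force: 0.0
```

jog_arm(xyz=[[-0.5,0,0],[-0.5,0,0],[0,0,0],[0,0,0],[0,0,0],[0,0,0],[0,0,0],[0,0,0]], delta_rot=[[0,0,0],[0,0,0],[0,0,0],[0,0,0],[0,0,0],[0,0,0],[0,0,0],[0,0,0]], jaw=[0,0,0,0,0,0,0,0])

```text
time_s: 34.18
tool_pos: [0.4407, -0.0628, 0.1297]
eef_rot: [[0.985, 0.172, 0.0], [0.172, -0.985, -0.0], [-0.0, 0.0, -1.0]]
contact_force: [-0.1, -0.2, -0.5]
grip_width: 0.0207
gripper_force: 0.0
```

```bash
python3 - <<'E'
from h import *
go(*idx(.164),.038,-80)
im2,d=arm.read_camera("side"); P=cloud("side",d); hs=cv2.cvtColor(im2,cv2.COLOR_BGR2HSV)
m=(P[...,2]>.055)&(P[...,2]<.08)&(hs[...,2]>150)&(hs[...,0]<200)
rel=P[...,:2]-O; r=-(rel@[np.cos(TH),np.sin(TH)]); t=rel@[-np.sin(TH),np.cos(TH)]
m&=(abs(t)<.04)&(r>.08)&(r<.17)&~cv2.inRange(hs,(100,100,0),(130,255,255)).astype(bool)
print(m.sum(),"r",np.percentile(r[m],[2,50,98]).round(3),"t",np.percentile(t[m],[2,98]).round(3))
E
```

```text
pos [ 0.4407 -0.0628  0.1297] yaw -80.07 -> units [0.045, -0.002, 2.292] rot -0.01 f [-0.1 -0.2 -0.5] w 0.0207 tilt [ 0. -0. -1.] t 34.18
312 r [0.091 0.117 0.14 ] t [-0.026  0.029]
```

Box top spans r 0.091–~0.145 and is centred. Lower and push.

jog_arm(xyz=[[0,0,0.6],[0,0,0.6],[0,0,0.6],[0,0,0.48],[0,0,0],[0.15,0,0],[0.15,0,0],[0.15,0,0]], delta_rot=[[0,0,0],[0,0,0],[0,0,0],[0,0,0],[0,0,0],[0,0,0],[0,0,0],[0,0,0]], jaw=[0,0,0,0,0,0,0,0])

```text
time_s: 34.9
tool_pos: [0.4594, -0.0598, 0.0397]
eef_rot: [[0.985, 0.172, 0.002], [0.172, -0.985, -0.0], [0.002, 0.001, -1.0]]
contact_force: [-0.5, 0.2, -0.4]
grip_width: 0.0005
gripper_force: 0.3
```

jog_arm(xyz=[[0.15,0,0],[0.15,0,0],[0.15,0,0],[0.15,0,0],[0.1,0,0],[0.05,0,0],[0,0,0],[0,0,0]], delta_rot=[[0,0,0],[0,0,0],[0,0,0],[0,0,0],[0,0,0],[0,0,0],[0,0,0],[0,0,0]], jaw=[0,0,0,0,0,0,0,0])

```text
time_s: 35.57
tool_pos: [0.488, -0.0548, 0.0387]
eef_rot: [[0.985, 0.172, 0.001], [0.172, -0.985, -0.001], [0.001, 0.001, -1.0]]
contact_force: [1.2, -0.1, 0.4]
grip_width: 0.0004
gripper_force: 0.0
```

jog_arm(xyz=[[0.05,0,0],[0.05,0,0],[0.04,0,0],[0.04,0,0],[0.03,0,0],[0.03,0,0],[0,0,0],[0,0,0]], delta_rot=[[0,0,0],[0,0,0],[0,0,0],[0,0,0],[0,0,0],[0,0,0],[0,0,0],[0,0,0]], jaw=[0,0,0,0,0,0,0,0])

```text
time_s: 36.23
tool_pos: [0.4942, -0.0534, 0.0385]
eef_rot: [[0.985, 0.171, -0.005], [0.171, -0.985, 0.001], [-0.005, -0.001, -1.0]]
contact_force: [-6.9, -1.7, 5.2]
grip_width: 0.0008
gripper_force: 3.0
```

```bash
python3 - <<'E'
from h import *
go(*idx(.111),.038,-80); print(pl(180))
E
```

```text
pos [ 0.4942 -0.0534  0.0385] yaw -80.16 -> units [0.011, -0.001, 0.012] rot -0.03 f [-6.9 -1.7  5.2] w 0.0008 tilt [-0.005  0.001 -1.   ] t 36.23
[ 0.67096693 -0.02219192]
```

Second box home (7 N at the stop). Back to the plunger at the rear.

jog_arm(xyz=[[-0.5,0,0],[-0.5,0,0],[0,0,-0.6],[0,0,-0.8],[0,0,-0.8],[0,0,-0.8],[0,0,0],[0,0,0]], delta_rot=[[0,0,0],[0,0,0],[0,0,0],[0,0,0],[0,0,0],[0,0,0],[0,0,0],[0,0,0]], jaw=[0,0,0,0.5,0.5,0.5,0.5,0.5])

```text
time_s: 36.9
tool_pos: [0.4595, -0.0597, 0.1601]
eef_rot: [[0.985, 0.173, 0.005], [0.173, -0.985, 0.0], [0.005, 0.001, -1.0]]
contact_force: [-0.3, 0.7, -0.3]
grip_width: 0.0295
gripper_force: 0.0
```

jog_arm(xyz=[[0.8,0,0],[0.9,0,0],[0.9,0,0],[0.9,0,0],[0.9,0,0],[0.9,0,0],[0,0,0],[0,0,0]], delta_rot=[[0,0,0],[0,0,0],[0,0,0],[0,0,0],[0,0,0],[0,0,0],[0,0,0],[0,0,0]], jaw=[0.5,0.5,0.5,0.5,0.5,0.5,0.5,0.5])

```text
time_s: 37.57
tool_pos: [0.6668, -0.0224, 0.1553]
eef_rot: [[0.985, 0.174, -0.003], [0.174, -0.985, 0.0], [-0.003, -0.001, -1.0]]
contact_force: [-1.1, -0.6, 0.5]
grip_width: 0.0463
gripper_force: 0.0
```

```bash
python3 - <<'E'
from h import *
go(.672,-.022,.081,-80)
im2,d=arm.read_camera("side"); cv2.imwrite("pics/s9.png",cv2.resize(im2[140:300,260:420],(600,600),interpolation=cv2.INTER_CUBIC))
E
```

```text
pos [ 0.6668 -0.0224  0.1553] yaw -79.98 -> units [0.137, 0.014, 1.858] rot 0.0 f [-1.1 -0.6  0.5] w 0.0463 tilt [-0.003  0.    -1.   ] t 37.57
```

View pics/s9.png

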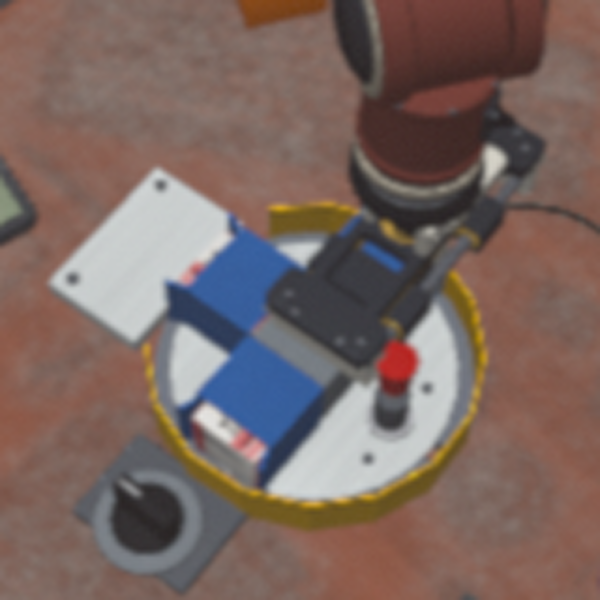

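Both boxes sit in their cases (loaded ones at the gate and right). Grip the plunger, lift, and turn a half turn to the gate.

jog_arm(xyz=[[0.12,0.01,0.5],[0,0,0.5],[0,0,0.5],[0,0,0.35],[0,0,0],[0,0,0],[0,0,0],[0,0,0]], delta_rot=[[0,0,0],[0,0,0],[0,0,0],[0,0,0],[0,0,0],[0,0,0],[0,0,0],[0,0,0]], jaw=[0.5,0.5,0.5,0.5,0.5,0.1,0.1,0.1], newtons=40)

```text
time_s: 38.28
tool_pos: [0.6719, -0.0233, 0.0863]
eef_rot: [[0.985, 0.172, 0.002], [0.172, -0.985, 0.0], [0.002, 0.0, -1.0]]
contact_force: [-1.0, 2.7, 0.5]
grip_width: 0.0313
gripper_force: 1.9
```

jog_arm(xyz=[[0,0,0],[0,0,0],[0,0,0],[0,0,-0.1],[0,0,-0.1],[0,0,-0.1],[0,0,-0.05],[0,0,0]], delta_rot=[[0,0,0],[0,0,0],[0,0,0],[0,0,0],[0,0,0],[0,0,0],[0,0,0],[0,0,0]], jaw=[0.1,0.1,0.1,0.1,0.1,0.1,0.1,0.1])

```text
time_s: 38.95
tool_pos: [0.6713, -0.0223, 0.0983]
eef_rot: [[0.985, 0.172, -0.0], [0.172, -0.985, 0.001], [0.0, -0.001, -1.0]]
contact_force: [2.1, 2.3, -7.8]
grip_width: 0.0274
gripper_force: 40.0
```

```bash
python3 - <<'E'
from h import *
go(*pl(180),.081,-80); arc(180,270,8,-80); arc(270,360,8,-80)
E
```

```text
pos [ 0.6713 -0.0223  0.0983] yaw -80.08 -> units [-0.008, -0.004, 0.432] rot -0.02 f [ 2.1  2.3 -7.8] w 0.0274 tilt [-0.     0.001 -1.   ] t 38.95
[[-0.03, -0.33], [-0.1, -0.32], [-0.16, -0.29], [-0.21, -0.26], [-0.26, -0.21], [-0.29, -0.16], [-0.32, -0.1], [-0.33, -0.03]] end [0.5922 0.033 ]
[[-0.33, 0.03], [-0.32, 0.1], [-0.29, 0.16], [-0.26, 0.21], [-0.21, 0.26], [-0.16, 0.29], [-0.1, 0.32], [-0.03, 0.33]] end [ 0.537  -0.0458]
```

jog_arm(xyz=[[-0.03,-0.33,0],[-0.1,-0.32,0],[-0.16,-0.29,0],[-0.21,-0.26,0],[-0.26,-0.21,0],[-0.29,-0.16,0],[-0.32,-0.1,0],[-0.33,-0.03,0]], delta_rot=[[0,0,0],[0,0,0],[0,0,0],[0,0,0],[0,0,0],[0,0,0],[0,0,0],[0,0,0]], jaw=[0.1,0.1,0.1,0.1,0.1,0.1,0.1,0.1])

```text
time_s: 39.62
tool_pos: [0.5926, 0.034, 0.0983]
eef_rot: [[0.985, 0.174, 0.001], [0.174, -0.985, 0.001], [0.001, -0.0, -1.0]]
contact_force: [4.3, 2.3, -7.6]
grip_width: 0.0278
gripper_force: 40.0
```

jog_arm(xyz=[[-0.33,0.03,0],[-0.32,0.1,0],[-0.29,0.16,0],[-0.26,0.21,0],[-0.21,0.26,0],[-0.16,0.29,0],[-0.1,0.32,0],[0,0,0]], delta_rot=[[0,0,0],[0,0,0],[0,0,0],[0,0,0],[0,0,0],[0,0,0],[0,0,0],[0,0,0]], jaw=[0.1,0.1,0.1,0.1,0.1,0.1,0.1,0.1])

```text
time_s: 40.28
tool_pos: [0.5365, -0.0387, 0.0996]
eef_rot: [[0.986, 0.167, 0.003], [0.167, -0.986, -0.006], [0.002, 0.006, -1.0]]
contact_force: [2.7, -3.3, -7.0]
grip_width: 0.0279
gripper_force: 40.0
```

```bash
python3 - <<'E'
from h import *
go(*pl(0),.084,-80)
E
```

```text
pos [ 0.5365 -0.0387  0.0996] yaw -80.41 -> units [-0.017, 0.175, 0.39] rot -0.08 f [ 2.7 -3.3 -7. ] w 0.0279 tilt [ 0.003 -0.006 -1.   ] t 40.28
```

jog_arm(xyz=[[0,0.18,0],[0,0,0],[0,0,0.1],[0,0,0.1],[0,0,0.1],[0,0,0.05],[0,0,0],[0,0,0]], delta_rot=[[0,0,0],[0,0,0],[0,0,0],[0,0,0],[0,0,0],[0,0,0],[0,0,0],[0,0,0]], jaw=[0.1,0.1,0.1,0.1,0.1,0.1,0.1,0.1])

```text
time_s: 40.95
tool_pos: [0.5376, -0.043, 0.0861]
eef_rot: [[0.985, 0.17, 0.002], [0.17, -0.985, -0.003], [0.001, 0.004, -1.0]]
contact_force: [-1.9, -4.1, 4.4]
grip_width: 0.0282
gripper_force: 40.0
```

```bash
python3 - <<'E'
from h import *
go(*pl(0),.084,-80)
E
```

```text
pos [ 0.5376 -0.043   0.0861] yaw -80.2 -> units [-0.025, 0.067, 0.052] rot -0.04 f [-1.9 -4.1  4.4] w 0.0282 tilt [ 0.002 -0.003 -1.   ] t 40.95
```

jog_arm(xyz=[[0,0.06,0],[0,0,0],[0,0,0],[0,0,0],[0,0,0],[0,0,0],[0,0,0],[0,0,0]], delta_rot=[[0,0,0],[0,0,0],[0,0,0],[0,0,0],[0,0,0],[0,0,0],[0,0,0],[0,0,0]], jaw=[0.1,0.1,0.1,0.1,0.5,0.5,0.5,0.5])

```text
time_s: 41.62
tool_pos: [0.5379, -0.0416, 0.0845]
eef_rot: [[0.985, 0.173, -0.0], [0.173, -0.985, 0.001], [-0.0, -0.001, -1.0]]
contact_force: [0.3, 0.1, -0.8]
grip_width: 0.0455
gripper_force: 0.0
```

jog_arm(xyz=[[0,0,0],[0,0,0],[0,0,-0.5],[0,0,-0.8],[0,0,-0.9],[0,0,-0.8],[0,1,0],[0,1,0]], delta_rot=[[0,0,0],[0,0,0],[0,0,0],[0,0,0],[0,0,0],[0,0,0],[0,0,0],[0,0,0]], jaw=[0.5,0.5,0.5,0.5,0.5,0.5,0.5,0.5])

```text
time_s: 42.28
tool_pos: [0.5539, -0.1183, 0.2065]
eef_rot: [[0.983, 0.181, 0.004], [0.181, -0.983, 0.002], [0.004, -0.001, -1.0]]
contact_force: [-0.2, -0.6, -1.1]
grip_width: 0.0463
gripper_force: 0.0
```

jog_arm(xyz=[[-1,0.5,0],[-1,0.5,0],[0,0,0],[0,0,0],[0,0,0],[0,0,0],[0,0,0],[0,0,0]], delta_rot=[[0,0,0],[0,0,0],[0,0,0],[0,0,0],[0,0,0],[0,0,0],[0,0,0],[0,0,0]], jaw=[0.5,0.5,0.5,0.5,0.5,0.5,0.5,0.5])

```text
time_s: 42.95
tool_pos: [0.4854, -0.1699, 0.2044]
eef_rot: [[0.985, 0.175, -0.0], [0.175, -0.985, 0.0], [-0.0, -0.0, -1.0]]
contact_force: [0.7, -0.3, -0.1]
grip_width: 0.0464
gripper_force: 0.0
```

```bash
python3 - <<'E'
from h import *
st()
im,d=arm.read_camera("side"); t,dt=arm.read_camera("top")
def red(i,w):
    h=cv2.cvtColor(i,cv2.COLOR_BGR2HSV); m=cv2.inRange(h,(0,150,100),(8,255,255))|cv2.inRange(h,(172,150,100),(180,255,255)); k=np.zeros_like(m); k[w[1]:w[3],w[0]:w[2]]=1; v,u=np.nonzero(m*k); return (u.mean(),v.mean(),len(u),v.min(),v.max()) if len(u) else None
a=proj("side",[*pl(0),.1]).astype(int); b=proj("top",[*pl(0),.108]).astype(int)
print("side",red(im,(a[0]-12,a[1]-14,a[0]+12,a[1]+14)),[proj("side",[*pl(0),z]).round(1) for z in(.076,.092,.108)])
r=red(t,(b[0]-10,b[1]-10,b[0]+10,b[1]+10)); print("top",r,b,r and ray("top",r[0],r[1],.108))
k=np.zeros((600,800,3),np.uint8); k[:,:400]=cv2.resize(im[140:300,270:377],(400,600),interpolation=cv2.INTER_CUBIC); k[:400,400:]=cv2.resize(t[150:250,300:400],(400,400),interpolation=cv2.INTER_CUBIC)
cv2.imwrite("pics/s10.png",k)
E
```

```text
{'time_s': 42.95, 'tool_pos': [0.4854, -0.1699, 0.2044], 'eef_rot': [[0.9846, 0.1746, -0.0003], [0.1746, -0.9846, 0.0], [-0.0003, -0.0, -1.0]], 'joint_pos': [-14.3767, 30.6527, 48.0937, 105.8691, -27.3121, 55.7621, -34.3282], 'contact_force': [0.7059, -0.3023, -0.1421], 'grip_width': 0.0464, 'gripper_force': 0.0}
side (np.float64(323.2857142857143), np.float64(207.15584415584416), 77, np.int64(202), np.int64(212)) [array([322.2, 213. ]), array([322.1, 210. ]), array([321.9, 206.9])]
top (np.float64(341.1818181818182), np.float64(201.96969696969697), 33, np.int64(199), np.int64(205)) [341 201] [ 0.53575914 -0.04456438  0.108     ]
```

View pics/s10.png

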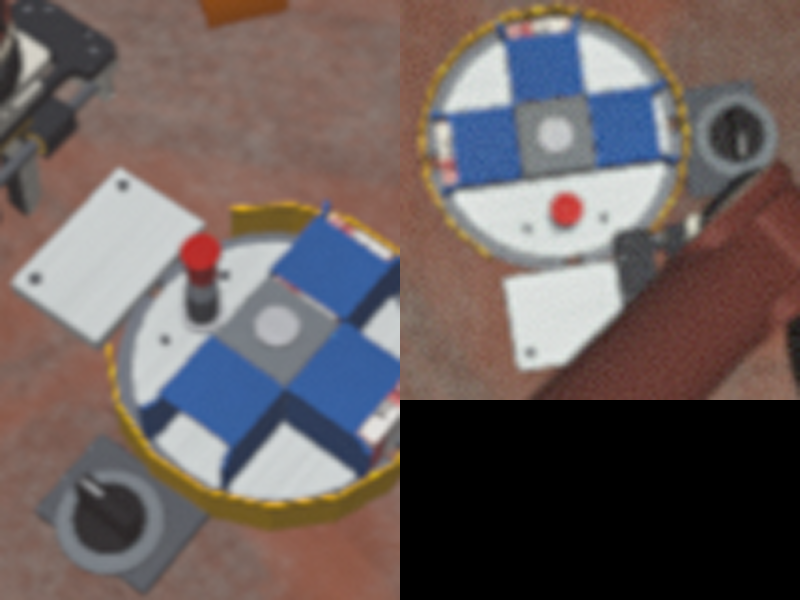

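```bash
python3 - <<'E'
from h import *
def redm(i,c,w=11):
    h=cv2.cvtColor(i,cv2.COLOR_BGR2HSV); m=cv2.inRange(h,(0,150,100),(8,255,255))|cv2.inRange(h,(172,150,100),(180,255,255)); k=np.zeros_like(m); k[c[1]-w:c[1]+w,c[0]-w:c[0]+w]=1; return (m*k)>0
im,d=arm.read_camera("side"); t,dt=arm.read_camera("top")
for nm,i,D,p in(("start","0",None,[.545,-.0667]),("now",None,None,pl(0))):
    for cn,ii,dd in(("side",im,d),("top",t,dt)):
        if i: ii=cv2.imread(f"pics/{cn}0.png"); dd=np.load(f"pics/{cn}0.npy")
        c=proj(cn,[*p,.1]); m=redm(ii,c.astype(int)); v,u=np.nonzero(m); z=cloud(cn,dd)[...,2][m]
        print(nm,cn,"residual",(np.array([u.mean(),v.mean()])-c).round(2),len(u),"z",np.percentile(z,[25,50,75,90]).round(4))
# two-view triangulation of flange
K1,R1,t1=cam("side");K2,R2,t2=cam("top")
# clamp knob crop, bar direction
k=np.zeros((400,800,3),np.uint8); a=proj("side",[.61,-.196,.054]).astype(int); b=proj("top",[.61,-.196,.054]).astype(int); print(a,b)
k[:,:400]=cv2.resize(im[a[1]-20:a[1]+20,a[0]-20:a[0]+20],(400,400),interpolation=cv2.INTER_CUBIC); k[:,400:]=cv2.resize(t[b[1]-20:b[1]+20,b[0]-20:b[0]+20],(400,400),interpolation=cv2.INTER_CUBIC)
cv2.imwrite("pics/s11.png",k)
E
```

```text
start side residual [ 0.61 -2.66] 77 z [0.1148 0.1164 0.1177 0.119 ]
start top residual [-0.03  0.25] 34 z [0.1144 0.1173 0.1196 0.1223]
now side residual [ 1.18 -1.3 ] 75 z [0.1065 0.1078 0.1096 0.1109]
now top residual [-0.22  0.22] 34 z [0.1064 0.108  0.1108 0.1133]
[297 270] [383 183]
```

View pics/s11.png

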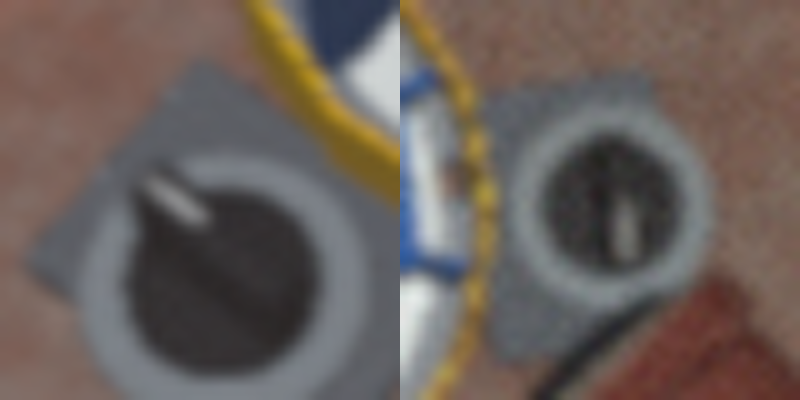

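Flange top reads 0.108 m, so the plunger is home at the gate. The clamp's white pointer is near −x of the indexer. Next I'll locate the knob axis and bar direction.

```bash
python3 - <<'E'
from h import *
im,d=arm.read_camera("side"); t,dt=arm.read_camera("top")
f=lambda cn,x,y:((277+(x+.5)/10-.5,250+(y+.5)/10-.5) if cn=="side" else (363+(x-400+.5)/10-.5,163+(y+.5)/10-.5))
for nm,cn,x,y,z in(("ring","side",222,285,.022),("ring","top",612,205,.022),("ptr out","side",150,180,.054),("ptr in","side",207,218,.054),("ptr out","top",627,258,.054),("ptr in","top",621,205,.054),("knobdisc","side",228,280,.03),("knobdisc","top",612,205,.03)):
    print(nm,cn,ray(cn,*f(cn,x,y),z)[:2].round(4))
P=cloud("side",d); a=P[250:290,277:317]; m=(a[...,2]>.044)&(a[...,2]<.066)&(np.hypot(a[...,0]-.61,a[...,1]+.197)<.04)
q=a[m]; print(len(q),q.mean(0).round(4),cv2.minAreaRect((q[:,:2]*1000).astype(np.float32)))
c,e=np.linalg.eigh(np.cov(q[:,:2].T)); print(np.degrees(np.arctan2(e[1,1],e[0,1]))%180, np.sqrt(c))
go(.610,-.198,.12,90)
E
```

```text
ring side [ 0.6164 -0.1984]
ring top [ 0.6141 -0.1999]
ptr out side [ 0.5938 -0.2005]
ptr in side [ 0.6114 -0.1964]
ptr out top [ 0.5915 -0.202 ]
ptr in top [ 0.6105 -0.1997]
knobdisc side [ 0.6192 -0.1981]
knobdisc top [ 0.6131 -0.199 ]
120 [ 0.6179 -0.1979  0.0531] ((616.3273315429688, -197.10043334960938), (51.0286865234375, 14.561174392700195), 7.143019676208496)
8.833827735069889 [0.00427026 0.01466879]
pos [ 0.4846 -0.1708  0.2046] yaw -80.08 -> units [2.971, 1.21, 2.115] rot -34.02 f [-0.5  0.2 -0.3] w 0.0465 tilt [-0. -0. -1.] t 43.25
```

Bar found: 51×15 mm, centre (.6165,−.1975), direction ≈8° (so the clamp reads ≈0.03 rad). Move above it and pre-rotate the hand.

jog_arm(xyz=[[0.7,0.3,0],[0.8,0.3,0],[0.8,0.3,0.4],[0.8,0.34,0.4],[0,0,0],[0,0,0],[0,0,0],[0,0,0]], delta_rot=[[0,0,0],[0,0,0],[0,0,0],[0,0,0],[0,0,0],[0,0,-1],[0,0,-1],[0,0,-1]], jaw=[0.45,0.45,0.45,0.45,0.45,0.45,0.45,0.45])

```text
time_s: 43.92
tool_pos: [0.6146, -0.1987, 0.1723]
eef_rot: [[0.905, 0.425, -0.001], [0.425, -0.905, -0.001], [-0.001, -0.0, -1.0]]
contact_force: [0.6, 0.5, -0.0]
grip_width: 0.0419
gripper_force: 0.0
```

jog_arm(xyz=[[0,0,0],[0,0,0],[0,0,0],[0,0,0],[0,0,0],[0,0,0],[0,0,0],[0,0,0]], delta_rot=[[0,0,-1],[0,0,-1],[0,0,-1],[0,0,-1],[0,0,-1],[0,0,-1],[0,0,-1],[0,0,-1]], jaw=[0.45,0.45,0.45,0.45,0.45,0.45,0.45,0.45])

```text
time_s: 44.58
tool_pos: [0.6145, -0.1986, 0.1729]
eef_rot: [[0.421, 0.907, -0.0], [0.907, -0.421, -0.0], [-0.0, -0.0, -1.0]]
contact_force: [-0.5, 0.4, -0.4]
grip_width: 0.0419
gripper_force: 0.0
```

jog_arm(xyz=[[0,0,0],[0,0,0],[0,0,0],[0,0,0],[0,0,0],[0,0,0],[0,0,0],[0,0,0]], delta_rot=[[0,0,-1],[0,0,-1],[0,0,-1],[0,0,-1],[0,0,-1],[0,0,-1],[0,0,-1],[0,0,-1]], jaw=[0.45,0.45,0.45,0.45,0.45,0.45,0.45,0.45])

```text
time_s: 45.25
tool_pos: [0.6145, -0.1987, 0.1729]
eef_rot: [[-0.261, 0.965, -0.001], [0.965, 0.261, -0.0], [-0.0, -0.001, -1.0]]
contact_force: [0.9, -0.3, 0.5]
grip_width: 0.042
gripper_force: 0.0
```

jog_arm(xyz=[[0,0,0],[0,0,0],[0,0,0],[0,0,0],[0,0,0],[0,0,0],[0,0,0],[0,0,0]], delta_rot=[[0,0,-1],[0,0,-1],[0,0,-1],[0,0,-1],[0,0,-1],[0,0,-1],[0,0,-1],[0,0,-1]], jaw=[0.45,0.45,0.45,0.45,0.45,0.45,0.45,0.45])

```text
time_s: 45.92
tool_pos: [0.6144, -0.1988, 0.1728]
eef_rot: [[-0.82, 0.572, -0.001], [0.572, 0.82, -0.001], [0.0, -0.001, -1.0]]
contact_force: [0.3, -0.6, -0.1]
grip_width: 0.0419
gripper_force: 0.0
```

```bash
python3 - <<'E'
from h import *
go(.6163,-.1977,.031,95); st()
E
```

```text
pos [ 0.6144 -0.1988  0.1728] yaw 55.12 -> units [-0.023, 0.053, 3.546] rot -7.98 f [ 0.3 -0.6 -0.1] w 0.0419 tilt [-0.001 -0.001 -1.   ] t 45.92
{'time_s': 45.9167, 'tool_pos': [0.6144, -0.1988, 0.1728], 'eef_rot': [[-0.8204, 0.5718, -0.0007], [0.5718, 0.8204, -0.0007], [0.0002, -0.001, -1.0]], 'joint_pos': [12.0047, 37.3808, 6.8992, 85.7937, -4.9169, 57.1498, 75.2953], 'contact_force': [0.3488, -0.65, -0.1418], 'grip_width': 0.0419, 'gripper_force': 0.0}
```

jog_arm(xyz=[[0,0,0],[0,0,0],[0,0,0],[0,0,0],[0,0,0],[0,0,0],[0,0,0],[0,0,0]], delta_rot=[[0,0,-1],[0,0,-1],[0,0,-1],[0,0,-1],[0,0,-1],[0,0,-1],[0,0,-1],[0,0,-1]], jaw=[0.45,0.45,0.45,0.45,0.45,0.45,0.45,0.45])

```text
time_s: 46.58
tool_pos: [0.6144, -0.1989, 0.1728]
eef_rot: [[-0.996, -0.089, -0.001], [-0.089, 0.996, -0.001], [0.001, -0.001, -1.0]]
contact_force: [0.3, 0.0, -0.9]
grip_width: 0.042
gripper_force: 0.0
```

jog_arm(xyz=[[0.03,0.05,0.6],[0,0,0.8],[0,0,0.7],[0,0,0.5],[0,0,0],[0,0,0],[0,0,0],[0,0,0]], delta_rot=[[0,0,0],[0,0,0],[0,0,0],[0,0,0],[0,0,0],[0,0,0],[0,0,0],[0,0,0]], jaw=[0.45,0.45,0.45,0.45,0.45,0.45,0.45,0.45])

```text
time_s: 47.25
tool_pos: [0.6152, -0.1972, 0.0708]
eef_rot: [[-0.996, -0.085, 0.004], [-0.085, 0.996, -0.001], [-0.004, -0.002, -1.0]]
contact_force: [1.2, 0.1, 0.5]
grip_width: 0.042
gripper_force: 0.0
```

```bash
python3 - <<'E'
from h import *
go(.6163,-.1977,.031,95)
E
```

```text
pos [ 0.6152 -0.1972  0.0708] yaw 94.89 -> units [-0.024, -0.014, 0.996] rot -0.02 f [1.2 0.1 0.5] w 0.042 tilt [ 0.004 -0.001 -1.   ] t 47.25
```

Descend the last 38 mm, grip, and check.

jog_arm(xyz=[[0,0,0.3],[0,0,0.3],[0,0,0.25],[0,0,0.1],[0,0,0],[0,0,0],[0,0,0],[0,0,0]], delta_rot=[[0,0,0],[0,0,0],[0,0,0],[0,0,0],[0,0,0],[0,0,0],[0,0,0],[0,0,0]], jaw=[0.45,0.45,0.45,0.45,0.45,0.45,0.45,0.45])

```text
time_s: 47.92
tool_pos: [0.6143, -0.1967, 0.0311]
eef_rot: [[-0.996, -0.085, 0.001], [-0.085, 0.996, -0.0], [-0.001, -0.0, -1.0]]
contact_force: [-0.1, 0.2, -1.2]
grip_width: 0.0419
gripper_force: 0.0
```

jog_arm(xyz=[[0,0,0],[0,0,0],[0,0,0],[0,0,0],[0,0,0],[0,0,0],[0,0,0],[0,0,0]], delta_rot=[[0,0,0],[0,0,0],[0,0,0],[0,0,0],[0,0,0],[0,0,0],[0,0,0],[0,0,0]], jaw=[0.05,0.05,0.05,0.05,0.05,0.05,0.05,0.05], newtons=30)

```text
time_s: 48.58
tool_pos: [0.6139, -0.1986, 0.0308]
eef_rot: [[-0.996, -0.084, 0.001], [-0.084, 0.996, -0.003], [-0.001, -0.003, -1.0]]
contact_force: [0.6, -4.8, 0.1]
grip_width: 0.0141
gripper_force: 29.7
```

jog_arm(xyz=[[0,0,0],[0,0,0],[0,0,0],[0,0,0],[0,0,0],[0,0,0],[0,0,0],[0,0,0]], delta_rot=[[0,0,1],[0,0,1],[0,0,1],[0,0,1],[0,0,1],[0,0,1],[0,0,1],[0,0,1]], jaw=[0.05,0.05,0.05,0.05,0.05,0.05,0.05,0.05])

```text
time_s: 49.25
tool_pos: [0.6142, -0.1978, 0.0309]
eef_rot: [[-0.815, 0.579, 0.001], [0.579, 0.815, -0.002], [-0.002, -0.001, -1.0]]
contact_force: [0.3, -4.1, -0.6]
grip_width: 0.0142
gripper_force: 29.7
```

jog_arm(xyz=[[0,0,0],[0,0,0],[0,0,0],[0,0,0],[0,0,0],[0,0,0],[0,0,0],[0,0,0]], delta_rot=[[0,0,1],[0,0,1],[0,0,1],[0,0,1],[0,0,1],[0,0,1],[0,0,1],[0,0,1]], jaw=[0.05,0.05,0.05,0.05,0.05,0.05,0.05,0.05])

```text
time_s: 49.92
tool_pos: [0.6148, -0.1973, 0.0308]
eef_rot: [[-0.253, 0.967, 0.003], [0.967, 0.253, -0.002], [-0.002, 0.002, -1.0]]
contact_force: [1.9, -4.6, -0.6]
grip_width: 0.0134
gripper_force: 29.7
```

jog_arm(xyz=[[0,0,0],[0,0,0],[0,0,0],[0,0,0],[0,0,0],[0,0,0],[0,0,0],[0,0,0]], delta_rot=[[0,0,1],[0,0,1],[0,0,1],[0,0,1],[0,0,1],[0,0,1],[0,0,0.8],[0,0,0]], jaw=[0.05,0.05,0.05,0.05,0.05,0.05,0.05,0.05])

```text
time_s: 50.58
tool_pos: [0.6156, -0.1973, 0.0308]
eef_rot: [[0.329, 0.944, 0.004], [0.944, -0.329, -0.003], [-0.001, 0.004, -1.0]]
contact_force: [2.7, -5.2, -1.5]
grip_width: 0.0137
gripper_force: 29.7
```

```bash
python3 - <<'E'
from h import *
go(.6163,-.1977,.031,-26); s=arm.get_state(); print(np.round(s["ft_torque"],2),s["gripper_force"])
E
```

```text
pos [ 0.6156 -0.1973  0.0308] yaw -19.18 -> units [-0.003, 0.02, -0.004] rot 1.36 f [ 2.7 -5.2 -1.5] w 0.0137 tilt [ 0.004 -0.003 -1.   ] t 50.58
[-0.96 -0.54 -0.03] 29.742414951324463
```

jog_arm(xyz=[[0,0,0],[0,0,0],[0,0,0],[0,0,0],[0,0,0],[0,0,0],[0,0,0],[0,0,0]], delta_rot=[[0,0,0.5],[0,0,0.5],[0,0,0.5],[0,0,0.5],[0,0,0],[0,0,0],[0,0,0],[0,0,0]], jaw=[0.05,0.05,0.05,0.05,0.05,0.05,0.05,0.05])

```text
time_s: 51.25
tool_pos: [0.6158, -0.1974, 0.0309]
eef_rot: [[0.483, 0.876, 0.004], [0.876, -0.483, -0.003], [-0.0, 0.005, -1.0]]
contact_force: [4.0, -4.6, -2.9]
grip_width: 0.0141
gripper_force: 30.3
```

```bash
python3 - <<'E'
from h import *
go(.6163,-.1977,.031,-26); s=arm.get_state(); print(np.round(s["ft_torque"],2),s["gripper_force"])
E
```

```text
pos [ 0.6158 -0.1974  0.0309] yaw -28.86 -> units [-0.001, 0.015, -0.003] rot -0.57 f [ 4.  -4.6 -2.9] w 0.0141 tilt [ 0.004 -0.003 -1.   ] t 51.25
[-1.07 -0.65  0.42] 30.283032953739166
```

Torque rose to 0.42 N·m, so the knob is at the end stop. Release, retreat and verify.

jog_arm(xyz=[[0,0,0],[0,0,0],[0,0,0],[0,0,0],[0,0,-0.5],[0,0,-0.9],[0,0,-0.9],[0,0,-0.9]], delta_rot=[[0,0,0],[0,0,0],[0,0,0],[0,0,0],[0,0,0],[0,0,0],[0,0,0],[0,0,0]], jaw=[0.45,0.45,0.45,0.45,0.45,0.45,0.45,0.45])

```text
time_s: 51.92
tool_pos: [0.613, -0.1954, 0.1595]
eef_rot: [[0.486, 0.874, -0.002], [0.874, -0.486, 0.002], [0.0, -0.003, -1.0]]
contact_force: [0.4, -0.5, 0.7]
grip_width: 0.0419
gripper_force: 0.0
```

jog_arm(xyz=[[-0.9,0.5,-0.3],[-0.9,0.5,-0.3],[-0.9,0.5,0],[-0.9,0.5,0],[0,0,0],[0,0,0],[0,0,0],[0,0,0]], delta_rot=[[0,0,0],[0,0,0],[0,0,0],[0,0,0],[0,0,0],[0,0,0],[0,0,0],[0,0,0]], jaw=[0.45,0.45,0.45,0.45,0.45,0.45,0.45,0.45])

```text
time_s: 52.58
tool_pos: [0.6146, -0.3561, 0.1814]
eef_rot: [[0.484, 0.875, -0.0], [0.875, -0.484, 0.003], [0.003, -0.002, -1.0]]
contact_force: [0.6, 0.6, -0.3]
grip_width: 0.0418
gripper_force: 0.0
```

```bash
python3 - <<'E'
from h import *
st()
im,d=arm.read_camera("side"); t,dt=arm.read_camera("top")
P=cloud("side",d); a=P; m=(a[...,2]>.044)&(a[...,2]<.066)&(np.hypot(a[...,0]-.616,a[...,1]+.197)<.035)
q=a[m]; print(len(q),cv2.minAreaRect((q[:,:2]*1000).astype(np.float32))); c,e=np.linalg.eigh(np.cov(q[:,:2].T)); an=np.degrees(np.arctan2(e[1,1],e[0,1]))%180; print("bar",an,"clamp rad",np.radians((10-an)%180))
h=cv2.cvtColor(im,cv2.COLOR_BGR2HSV); r=cv2.inRange(h,(0,150,100),(8,255,255))|cv2.inRange(h,(172,150,100),(180,255,255)); k=(r>0)&(np.hypot(P[...,0]-.537,P[...,1]+.046)<.03); print("plunger z",np.median(P[k],0))
k=np.zeros((600,800,3),np.uint8); k[:,:400]=cv2.resize(im[150:310,270:377],(400,600),interpolation=cv2.INTER_CUBIC); k[:400,400:]=cv2.resize(t[150:250,300:400],(400,400),interpolation=cv2.INTER_CUBIC)
cv2.imwrite("pics/s12.png",k)
E
```

```text
{'time_s': 52.5833, 'tool_pos': [0.6146, -0.3561, 0.1814], 'eef_rot': [[0.4837, 0.8753, -0.0001], [0.8753, -0.4836, 0.003], [0.0026, -0.0015, -1.0]], 'joint_pos': [11.9423, 46.4515, 34.5318, 73.1749, -26.3928, 68.2854, 18.8357], 'contact_force': [0.6029, 0.6158, -0.2958], 'grip_width': 0.0418, 'gripper_force': 0.0}
121 ((616.9241333007812, -197.1353759765625), (49.218746185302734, 15.178208351135254), 64.17347717285156)
bar 63.52187604669234 clamp rad 2.2074596947307255
plunger z [ 0.54015196 -0.04405353  0.10833634]
```

View pics/s12.png

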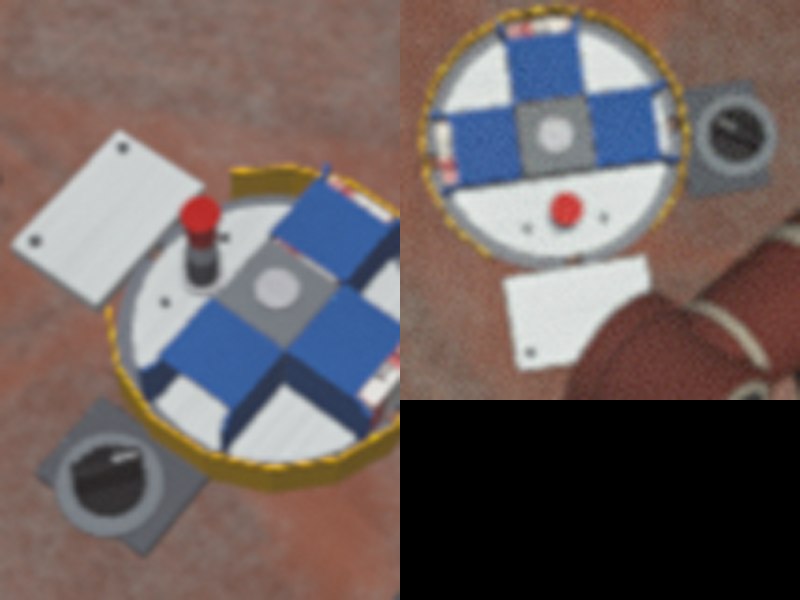

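The picture shows the clamp bar at 2.2 rad (side crop, about (108,480)). The plunger is home at the gate (200,215), and both boxes are in their cases. Handing in.

```bash
python3 -c "
from plant import arm
print(arm.sign_off())"
```

```text
the job is handed in; nothing more can be done
None
```

I put both boxes fully home in their own cases, closed the gate with the plunger dropped home, turned the clamp to its end stop (about 2.2 rad), and handed the job in at about 53 s; no verdict came back.

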